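# Feel which sample tray is lighter, turn it and hook it on the heavier

### The job

Stack the two sample trays, the lighter on the heavier. The green and the grey tray are alike and the closed boxes fixed in them look the same, but one is heavily loaded: lift an end to feel which, and leave the heavier one standing where it is. The trays face the same way, in which they would nest, down onto the box; so turn the lighter one end for end, tilt its slotted end down and slip that edge in under the two hooks of the other tray, then let the other end down until its feet drop into the pockets and it sits level and fully home. Work gently, do not press on the box below, leave the other things on the bench alone, and let go.

Things in the scene. Friction and masses are not known exactly. Their poses are not given: they have to be found in the camera images.
- green_center (a point): Green stack-nest tray, loose, 202 mm long (x), 122 wide (y) over the rim, 80 high, walls 3, drawn in towards the floor. This point is its middle, 40 mm above the underside of its feet. z is up, +x points to its hook end, -x to its slot end. Heights and offsets given for the trays (mm, in these axes) count from the middle of the underside of the feet.
- green_hook_grip (a point): Middle of the green tray's grip at its hook end, at x 94, z 65; axes as the tray's. A solid upright block in the middle of the end wall, to pinch from above with one finger inside and one outside: 10 mm thick along x, 44 wide along y, z 45 to 80. Below z 45 the wall slopes into the tray, so fingertips that go deeper push on the slope and tip the tray.
- green_slot_grip (a point): Middle of the same grip at the green tray's slot end, at x -94, z 65; axes as the tray's.
- green_tongue (a point): Underside of the green tray's floor edge at the slot end: x -88, y 0, z 5. The floor is 4 mm thick. In the wall right above this edge are two slots, y 19 to 47 either side, z 9 to 26, so that the edge is a free tongue there.
- green_feet (a point): Midway between the two feet under the green tray's hook half that go into the pockets, at their underside: x 48, y 0, z 0. Each is 20 mm along x, 9 along y, 5 high, centred at y 44.5 either side. Two more feet stand under the slot end, x -80 to -64, y 5 to 17 either side.
- green_hooks (a point): Green tray's hook end: where the other tray's tongue belongs, at x 88, y 0, z 65. Two shelves, y 22 to 44 either side, x 70 to 90.5, top at z 65; over each a hook reaches inward from the rim to x 81, underside at z 72, top 76 (rim 80): a gap 7 mm high that ends in a stop face at x 90.5. A tray lowered level lands on top of the hooks; its tongue must go in under them.
- green_pockets (a point): Midway between the green tray's two ledges for the other tray's feet: x -48, y 0, z 60. The ledges stick in from the long walls, y 38 to 51.5 either side, top at z 60, with 4 mm ribs at both ends and a riser outside: pockets round the feet with 2.5 mm of play each way.
- grey_center (a point): Grey tray, loose, the same model, features and axes; middle, 40 mm above the underside of its feet. One of the two trays, either one, weighs about 0.25 kg with its box, the other about 0.9 kg. When stacked the upper one points the opposite way (its x against the lower one's x), its middle above the lower one's middle and its underside 60 mm above the lower one's.
- grey_hook_grip (a point): Grip at the grey tray's hook end, as on the green tray.
- grey_slot_grip (a point): Grip at the grey tray's slot end, as on the green tray.
- grey_tongue (a point): Floor edge at the grey tray's slot end, as on the green tray.
- grey_feet (a point): Midway between the grey tray's two hook-half feet, as on the green tray.
- grey_hooks (a point): Where a tongue belongs under the grey tray's hooks, as on the green tray.
- grey_pockets (a point): Midway between the grey tray's pockets, as on the green tray.
- green_box: White closed freezer box with a pale blue label, 84 x 62 mm, fixed in the green tray at x -28 to 56, y -31 to 31, z 9 to 45; the origin is the middle of the underside of the tray's feet. What is inside does not show.
- grey_box: The same closed box, fixed in the grey tray in the same place; origin likewise.
- timer: White countdown timer, 66 x 66 x 19 mm, bystander; origin under its centre.
- marker: Blue and white marker pen, 135 mm long, 14 mm thick, lying on the bench, bystander; origin under its centre.
- tip_box_teal: Teal closed tip box, 90 x 124 x 68 mm, bystander; origin under its centre.

How it is judged (in metres and radians):
At the end, for the whole second after the job is handed in: The lighter tray sits on the heavier (5.8 N at most rests on it), turned end for end, slot end over hook end: middles within 6 mm, axes 0.06 rad, level 0.02 rad, 58 to 62.5 mm above it; the heavier stands flat within 50 mm of its start (((x of green_slot_grip in the frame of grey_center above 0.08 m and horizontal distance between green_center and grey_center below 0.006 m and z of green_center in the frame of grey_center between 0.058 and 0.0625 m and angle between the x axis of green_center and the x axis of grey_center, either way round below 0.06 rad and angle between the z axis of green_center and the z axis of grey_center, either way round below 0.02 rad and angle between grey_center's own z axis and vertical below 0.02 rad and height (world z) of grey_center below 0.043 m and distance of grey_center from where it was at the start of the episode below 0.05 m) or (x of grey_slot_grip in the frame of green_center above 0.08 m and horizontal distance between grey_center and green_center below 0.006 m and z of grey_center in the frame of green_center between 0.058 and 0.0625 m and angle between the x axis of grey_center and the x axis of green_center, either way round below 0.06 rad and angle between the z axis of grey_center and the z axis of green_center, either way round below 0.02 rad and angle between green_center's own z axis and vertical below 0.02 rad and height (world z) of green_center below 0.043 m and distance of green_center from where it was at the start of the episode below 0.05 m)) and contact force between green_tray and grey_tray below 5.8 N); the robot touches nothing.
It fails at once if a tray presses on the other's box with more than 6 N (contact force between green_tray and grey_box above 6 N or contact force between grey_tray and green_box above 6 N).
It fails at once if the trays knock or are pressed together with more than 45 N (contact force between green_tray and grey_tray above 45 N).
It fails at once if a bystander (timer, marker or teal box) is moved more than 20 mm (distance of any of timer, marker, tip_box_teal from where it was at the start of the episode above 0.02 m).
It also fails if it takes over 64 s, if anything falls off the work surface, if the arm or the gripper's body presses on something with over 40 N, if the wrist force passes 120 N, or if a joint passes its speed limit or range.

### The arm

A 6-joint arm with a two-finger parallel gripper is mounted at the origin on a cart in front of the work surface, level with it; the furniture and walls round the work are solid. World frame = base frame: x ahead of the robot, y to its left, z up, the work surface at z = 0. Lengths are in m, angles in degrees, forces in N, time in s.
With the tool pointing down it reaches from about 0.35 to 0.875 m from the base axis. Payload 4.2 kg.
Tool frame: the origin (TCP) lies at the very end of the fingers, on their centre line; the grasp point (between the pads) lies 19 mm behind it; z points along the fingers, x is the direction in which the jaws open and shut, and the axes are right-handed (so a half turn about z gives the same grasp; the last joint's range is limited). The gripper opens to 87 mm and grips with 3 to 60 N. Pads are 19 mm wide; open, the fingers measure 117 mm over their backs; the gripper's body (75 mm by 190 mm) begins 51 mm behind the grasp point.
Start: joints at [79.733, 22.042, 0.453, 0, -68.411, -14.817], TCP at [0.265, 0.566, 0.223] pointing down, gripper open.
Joint ranges: [-179.83, 179.83], [-69.29, 118.12], [-61.27, 80.66], [-181.25, 117.63], [-171.15, -9.14], [-177.46, 177.46]. Speed limits (degrees/s): [159.86, 159.86, 180, 180, 180, 180].

### API

Orientations are given as a 3x3 rotation matrix whose columns are the frame's x, y, z axes.
In Python, from station import r gives the robot as it stands.
- The arm moves only by the tool move_arm, never from a script. Its argument "series" is a list that holds one entry, the list of rows, each a list of 7 numbers: the shift along the tool's x, y, z in cm, then the turn, a rotation vector about the tool's x, y, z in degrees, then the opening, from -1 (shut) to 1 (fully open). In form: [[[dx, dy, dz, wx, wy, wz, fingers], ...]]. A call has 1 to 12 rows; each row shifts and turns the commanded pose from where the row before left it, along the tool's axes as they then stand; what a row does not reach is not made up. A row lasts 1/8 s, in which the tool goes at most 62.5 mm and 10.7 degrees, less where a joint would pass 70% of its speed; a pose out of reach is approached as far as the arm can. A call is refused whole if a number of a shift passes 6.25 or a number of a turn 10.7, either way. A call with a gripper value outside its range is refused whole. The fingers move at their own pace and stop on an object; the grip force is fixed at half the most. Time passes only in rows, so rows that do not move let the fingers close. It gives the time, the measured TCP pose, the force and the opening at its end, in the units of the state.
- r.sense(): the state, without advancing time (a new reading comes with each control period).
- r.capture(name): name is "side" or "top" or "wrist"; returns a dict with "color" (384x512x3 uint8, blue, green, red), "fx", "fy", "cx", "cy" (pixels), "rvec" (rotation vector, rad) and "tvec" (3), from world to camera coordinates, as OpenCV has them; the wrist camera has in their place "tool_from_camera" (4x4, takes a point from camera to tool coordinates, whose origin is the TCP and whose axes are the tool frame's). Camera axes: x right, y down, z forward; pixel columns grow to the right and rows downward; lengths in m; the calibration is good to about 2 mm. A picture is of the moment at which its call begins: read the wrist's pose just before it. There is no depth.
- r.finish_job(): hands the job in, once; it reports no verdict.
The state is a dict: "time_s": time; "joints": joint angles; "joint_velocities": joint speeds; "effort": joint torques, N m; "tcp_pos": TCP position; "ee_rot": TCP orientation; "wrist_force": force on the tool from outside, world axes, zero at the start; "moment": the same for the moment, N m; "gripper_width": opening from 0.0 (shut) to 1.0 (fully open).
Only numpy, scipy, OpenCV 4.12 (cv2) and the standard library are available. Lean on these libraries where they do the work, as an engineer would, in place of code of your own. Each camera call takes 0.05 s, during which the arm holds its last target.

## Working session

There is one attempt and no reset: what is moved stays moved. The work goes in short steps, Python scripts to look and compute and a tool call to move; the robot and the scene stay as the last step left them, time stands still between calls to the robot, and variables do not carry over. Pictures are saved under pics/ and viewed, and the job is handed in when it is done.

Besides the shell and the picture viewer there is one more tool, called after "Emit:" as name([rows], argument=value, ...), one row to a line, values as JSON. move_arm: Moves the arm, as the interface text tells. Its arguments: {"type":"object","properties":{"series":{"type":"array","items":{"type":"array","items":{"type":"array","items":{"type":"number"}}}}},"required":["series"]}

```bash
mkdir -p pics; ls; python3 - <<'E'
from station import r
import cv2
s=r.sense(); print(s)
for n in ["side","top","wrist"]:
    c=r.capture(n); cv2.imwrite(f"pics/{n}0.png",c["color"]); print(n,{k:v for k,v in c.items() if k!="color"})
E
```

```text
pics
{'time_s': 0.0, 'joints': array([ 7.97327879e+01,  2.20888661e+01,  3.79971156e-01, -2.87245590e-02,
       -6.84093487e+01, -1.48138005e+01]), 'joint_velocities': array([ 0.01019987,  0.00793099, -0.00413937,  0.03032302,  0.00223163,
       -0.02786318]), 'effort': array([-2.69993325e-04, -3.90659666e+01,  1.87407070e+01,  4.21963066e+00,
        1.09046622e-02, -2.04530879e-04]), 'tcp_pos': array([0.26469448, 0.56552593, 0.22148154]), 'ee_rot': array([[-4.24065941e-01, -9.05630937e-01, -8.26529340e-04],
       [-9.05628847e-01,  4.24066739e-01, -1.94756199e-03],
       [ 2.11427599e-03, -7.73658937e-05, -9.99997762e-01]]), 'wrist_force': array([-0.38999723, -0.30548031,  0.56537156]), 'moment': array([-0.01847737, -0.00787931, -0.04899652]), 'gripper_width': 0.9991002884921465}
side {'fx': 357.59818266324015, 'fy': 357.59818266324015, 'cx': 254.41003398038984, 'cy': 186.36162744213172, 'rvec': array([ 1.97702669, -0.41073587,  0.2950183 ]), 'tvec': array([-0.56141514,  0.16099284,  1.02966463])}
top {'fx': 389.7708535380853, 'fy': 389.7708535380853, 'cx': 259.277784794062, 'cy': 192.43948285411744, 'rvec': array([ 2.1901211 , -2.18543875,  0.0252604 ]), 'tvec': array([0.00564767, 0.57239775, 1.17688096])}
wrist {'fx': 337.4508183875465, 'fy': 337.4508183875465, 'cx': 257.39559479357683, 'cy': 196.53798945110194, 'tool_from_camera': array([[ 9.99999751e-01, -6.92409601e-04, -1.35066190e-04,
        -3.13103770e-05],
       [ 7.03185897e-04,  9.62975578e-01,  2.69587727e-01,
        -7.44661794e-02],
       [-5.65996875e-05, -2.69587754e-01,  9.62975825e-01,
        -1.61834966e-01],
       [ 0.00000000e+00,  0.00000000e+00,  0.00000000e+00,
         1.00000000e+00]])}
```

View pics/side0.png

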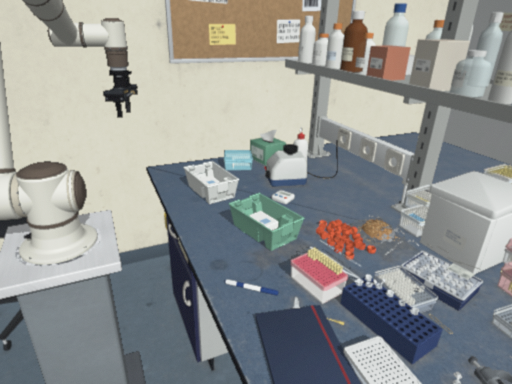

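View pics/top0.png

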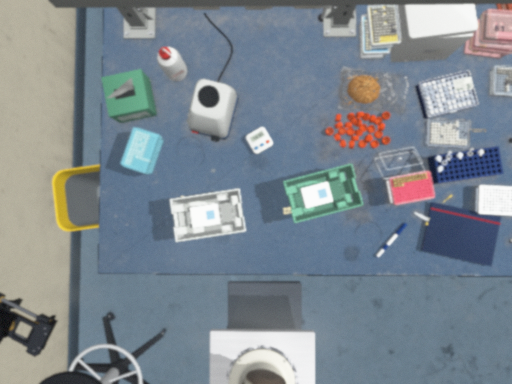

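View pics/wrist0.png

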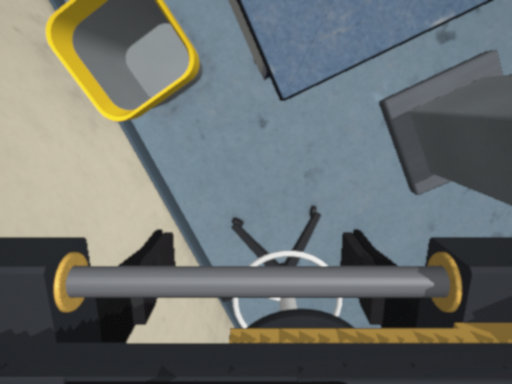

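```bash
python3 - <<'E'
import cv2
im=cv2.imread("pics/top0.png")
a=cv2.resize(im[180:250,160:255],None,fx=6,fy=6,interpolation=cv2.INTER_CUBIC)
b=cv2.resize(im[155:230,275:370],None,fx=6,fy=6,interpolation=cv2.INTER_CUBIC)
cv2.imwrite("pics/tgrey.png",a);cv2.imwrite("pics/tgreen.png",b)
im=cv2.imread("pics/side0.png")
cv2.imwrite("pics/scrop.png",cv2.resize(im[150:250,175:310],None,fx=5,fy=5,interpolation=cv2.INTER_CUBIC))
E
```

```text
(no output)
```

View pics/tgrey.png

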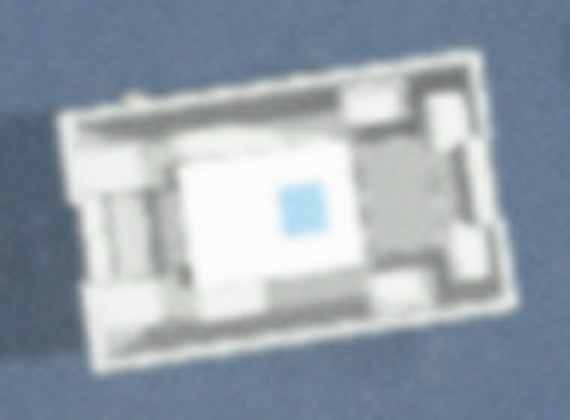

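View pics/tgreen.png

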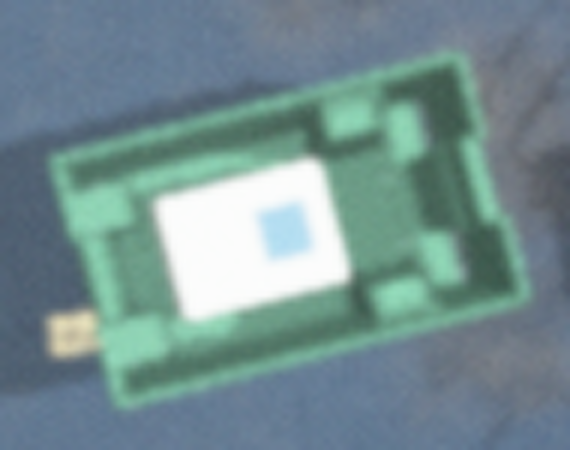

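View pics/scrop.png

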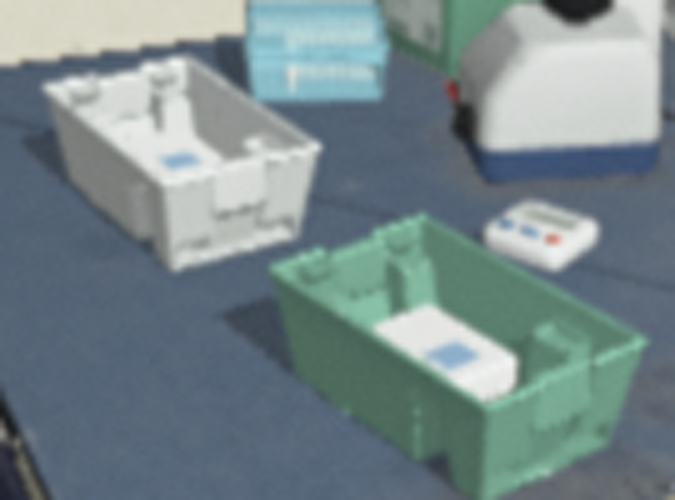

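```bash
cat > h.py <<'E'
import numpy as np, cv2
from station import r
def ray(c,uv,z,tcp=None,R=None):
    uv=np.atleast_2d(uv).astype(float)
    d=np.c_[(uv[:,0]-c["cx"])/c["fx"],(uv[:,1]-c["cy"])/c["fy"],np.ones(len(uv))]
    if "rvec" in c:
        Rc=cv2.Rodrigues(c["rvec"])[0]; o=-Rc.T@c["tvec"]; d=d@Rc
    else:
        T=c["tool_from_camera"]; o=R@T[:3,3]+T[:3,:3].dot(0) @np.zeros(3)+tcp if False else R@T[:3,3]+tcp
        d=d@(R@T[:3,:3]).T
    return o+d*((z-o[2])/d[:,2])[:,None]
def proj(c,P,tcp=None,R=None):
    P=np.atleast_2d(P)
    if "rvec" in c: q=P@cv2.Rodrigues(c["rvec"])[0].T+c["tvec"]
    else:
        T=c["tool_from_camera"]; q=((P-tcp)@R-T[:3,3])@T[:3,:3]
    return np.c_[c["fx"]*q[:,0]/q[:,2]+c["cx"],c["fy"]*q[:,1]/q[:,2]+c["cy"]]
def shot(name,fn):
    s=r.sense(); c=r.capture(name); cv2.imwrite(fn,c["color"]); return c,s["tcp_pos"],s["ee_rot"]
def yaw(v): return np.degrees(np.arctan2(v[1],v[0]))
E
python3 - <<'E'
from h import *
c=r.capture("top")
G=np.array([[60,113],[97,370],[478,52],[516,303]])/6+[160,180]-0.42
N=np.array([[55,157],[122,405],[462,57],[527,297]])/6+[275,155]-0.42
for n,q in (("grey",G),("green",N)):
    p=ray(c,q,.08); print(n,p.round(4).tolist(), p.mean(0).round(4))
    hook=(p[0]+p[1])/2; slot=(p[2]+p[3])/2; print("len",np.linalg.norm(hook-slot),"wid",np.linalg.norm(p[0]-p[1]),np.linalg.norm(p[2]-p[3]),"yaw",yaw(hook-slot))
print(r.sense()["time_s"])
E
```

```text
grey [[0.5516, 0.2649, 0.08], [0.4284, 0.2455, 0.08], [0.5814, 0.0632, 0.08], [0.4611, 0.0444, 0.08]] [0.5056 0.1545 0.08  ]
len 0.20377938701602788 wid 0.12479734923987823 0.12168942074556878 yaw 98.82529537027368
green [[0.6032, -0.065, 0.08], [0.4845, -0.097, 0.08], [0.6514, -0.2598, 0.08], [0.5365, -0.2897, 0.08]] [ 0.5689 -0.1779  0.08  ]
len 0.20017471201228426 wid 0.12289102005292159 0.11872578928636578 yaw 104.49700909496977
0.2
```

Emit:
move_arm([
  [[0,0,0,0,0,-8.5,-0.2],[0,0,0,0,0,-8.5,-0.2],[0,0,0,0,0,-8.5,-0.2],[0,0,0,0,0,-8.4,-0.2],[5.4,-1.1,0,0,0,0,-0.2],[5.4,-1.1,0,0,0,0,-0.2],[5.4,-1.1,0,0,0,0,-0.2],[5.4,-1.1,0,0,0,0,-0.2],[5.4,-1.1,0,0,0,0,-0.2],[5.4,-1.1,0,0,0,0,-0.2],[5.4,-1.1,0,0,0,0,-0.2],[5.4,-0.8,0,0,0,0,-0.2]],
])

```text
time_s: 1.7
tcp_pos: [0.4154, 0.1505, 0.2227]
ee_rot: [[0.154, -0.988, 0.0], [-0.988, -0.154, 0.0], [-0.0, -0.001, -1.0]]
wrist_force: [1.0, 1.2, 0.2]
gripper_width: 0.395
```

Emit:
move_arm([
  [[0,0,0,0,0,0,-0.2],[0,0,0,0,0,0,-0.2]],
])

```text
time_s: 1.95
tcp_pos: [0.4152, 0.1521, 0.2226]
ee_rot: [[0.153, -0.988, 0.0], [-0.988, -0.153, 0.0], [-0.0, -0.0, -1.0]]
wrist_force: [-0.3, 0.3, 1.2]
gripper_width: 0.401
```

```bash
python3 - <<'E'
from h import *
c,t,R=shot("wrist","pics/w1.png"); print(t,R.round(4).tolist(),r.sense()["gripper_width"])
p=[0.506,0.1545,.08]; print(proj(c,p,t,R))
E
```

```text
[0.41521679 0.15212738 0.2226013 ] [[0.1525, -0.9883, 0.0002], [-0.9883, -0.1525, 0.0003], [-0.0003, -0.0003, -1.0]] 0.400312752285878
[[270.41565409  83.02860861]]
```

View pics/w1.png

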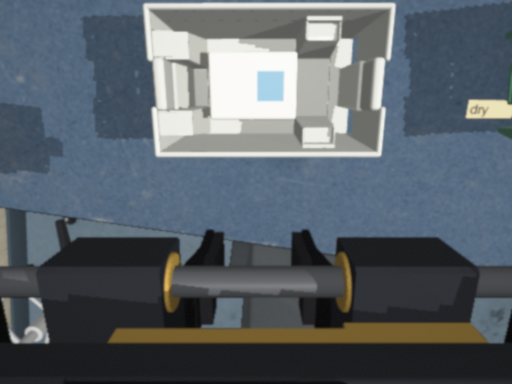

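```bash
python3 - <<'E'
from h import *
im=cv2.imread("pics/w1.png")
cv2.imwrite("pics/w1z.png",cv2.resize(im[0:170,140:405],None,fx=3,fy=3,interpolation=cv2.INTER_CUBIC))
E
```

```text
(no output)
```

View pics/w1z.png

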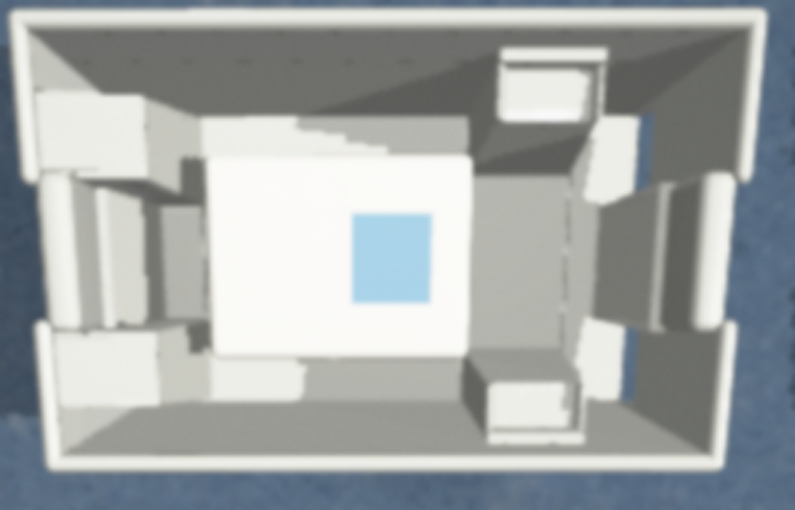

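```bash
cat >> h.py <<'E'
def tray(c,q,t,R,z=.08):
    # q: hook-left.. order: [hook_a, slot_a, slot_b, hook_b]
    p=ray(c,q,z,t,R); h=(p[0]+p[3])/2; s=(p[1]+p[2])/2
    print("len",np.linalg.norm(p[0]-p[1]).round(4),np.linalg.norm(p[3]-p[2]).round(4),"wid",np.linalg.norm(p[0]-p[3]).round(4),np.linalg.norm(p[1]-p[2]).round(4))
    y=yaw(h-s); ctr=p.mean(0); u=(h-s)/np.linalg.norm(h-s)
    print("ctr",ctr.round(4),"yaw",round(y,2),"hookgrip",(ctr+.094*u).round(4),"slotgrip",(ctr-.094*u).round(4)); return ctr,y
E
python3 - <<'E'
from h import *
import pickle
c=r.capture("wrist"); c.pop("color")
s=r.sense();t,R=s["tcp_pos"],s["ee_rot"]
q=np.array([[10,10],[767,10],[737,469],[49,469]])/3+[140,0]-.33
tray(c,q,t,R)
E
```

```text
len 0.2037 0.2078 wid 0.1241 0.1241
ctr [0.505  0.1558 0.08  ] yaw 98.85 hookgrip [0.4906 0.2487 0.08  ] slotgrip [0.5195 0.0629 0.08  ]
```

Emit:
move_arm([
  [[-2.8,-3.0,0,0,0,0,-0.2],[-2.8,-3.0,0,0,0,0,-0.2],[-2.7,-2.9,1,0,0,0,-0.2],[0,0,4,0,0,0,-0.2],[0,0,4,0,0,0,-0.2],[0,0,3,0,0,0,-0.2],[0,0,0,0,0,0,-0.2],[0,0,0,0,0,0,-0.2]],
])

```text
time_s: 3.05
tcp_pos: [0.491, 0.2492, 0.1037]
ee_rot: [[0.155, -0.988, 0.002], [-0.988, -0.155, 0.001], [-0.001, -0.002, -1.0]]
wrist_force: [0.6, 0.4, 0.9]
gripper_width: 0.398
```

```bash
python3 - <<'E'
from h import *
c,t,R=shot("wrist","pics/w2.png"); print(t)
c,_,_=shot("side","pics/s2.png"); im=c["color"]; cv2.imwrite("pics/s2z.png",cv2.resize(im[80:270,130:330],None,fx=3,fy=3,interpolation=cv2.INTER_CUBIC))
E
```

```text
[0.49098091 0.24922795 0.10372333]
```

View pics/w2.png

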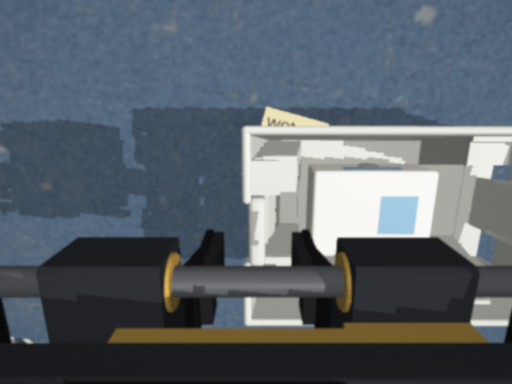

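View pics/s2z.png

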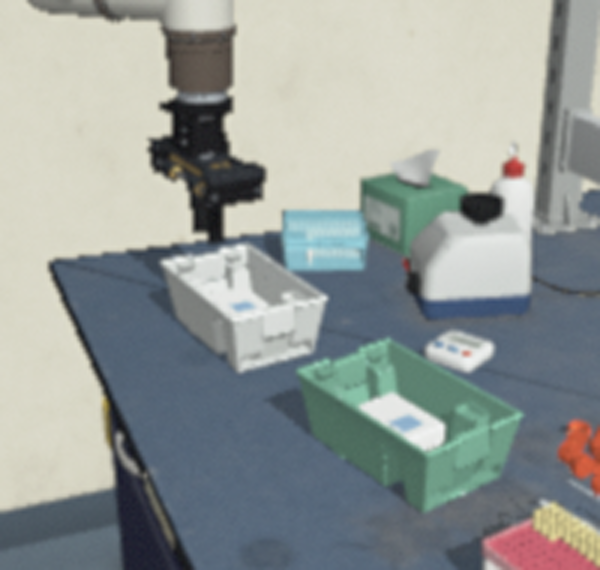

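Emit:
move_arm([
  [[0,0,2,0,0,0,-0.2],[0,0,2,0,0,0,-0.2],[0,0,1.4,0,0,0,-0.2],[0,0,0,0,0,0,-0.6],[0,0,0,0,0,0,-1],[0,0,0,0,0,0,-1],[0,0,0,0,0,0,-1],[0,0,0,0,0,0,-1]],
])

```text
time_s: 4.15
tcp_pos: [0.491, 0.2484, 0.0494]
ee_rot: [[0.154, -0.988, 0.002], [-0.988, -0.154, 0.001], [-0.001, -0.002, -1.0]]
wrist_force: [0.5, 1.1, 4.4]
gripper_width: 0.108
```

Emit:
move_arm([
  [[0,0,-0.2,0,0,0,-1],[0,0,-0.3,0,0,0,-1],[0,0,-0.3,0,0,0,-1],[0,0,0,0,0,0,-1],[0,0,0,0,0,0,-1],[0,0,0,0,0,0,-1],[0,0,0,0,0,0,-1]],
])

```text
time_s: 5.03
tcp_pos: [0.4903, 0.2478, 0.0564]
ee_rot: [[0.153, -0.988, -0.0], [-0.988, -0.153, -0.0], [0.0, 0.0, -1.0]]
wrist_force: [0.7, 0.1, -2.2]
gripper_width: 0.113
```

```bash
python3 - <<'E'
from h import *
print(r.sense())
E
```

```text
{'time_s': 5.025, 'joints': array([ 4.37207248e+01,  2.50400826e+01, -2.21605374e+01, -2.66754032e-03,
       -4.28126494e+01,  5.50942842e+01]), 'joint_velocities': array([-0.07202954,  0.00340026, -0.03019289,  0.03677628,  0.04348503,
        0.00835464]), 'effort': array([-2.91449993e-03, -3.77471352e+01,  1.43155557e+01,  3.39805059e+00,
       -3.45082639e-02, -1.67009898e-04]), 'tcp_pos': array([0.49030094, 0.24778459, 0.05644872]), 'ee_rot': array([[ 1.53210960e-01, -9.88193486e-01, -1.89245219e-04],
       [-9.88193499e-01, -1.53210935e-01, -1.37197702e-04],
       [ 1.06583439e-04,  2.08031086e-04, -9.99999973e-01]]), 'wrist_force': array([ 0.74152058,  0.12110277, -2.2448008 ]), 'moment': array([ 0.15221358,  0.01240732, -0.01803436]), 'gripper_width': 0.11333757423795929}
```

Emit:
move_arm([
  [[0,0,-0.4,0,0,0,-1],[0,0,-0.4,0,0,0,-1],[0,0,-0.4,0,0,0,-1],[0,0,-0.4,0,0,0,-1],[0,0,0,0,0,0,-1],[0,0,0,0,0,0,-1],[0,0,0,0,0,0,-1]],
])

```text
time_s: 5.9
tcp_pos: [0.4902, 0.2477, 0.0724]
ee_rot: [[0.153, -0.988, -0.0], [-0.988, -0.153, -0.0], [0.0, 0.0, -1.0]]
wrist_force: [0.0, 1.1, -1.7]
gripper_width: 0.113
```

```bash
python3 - <<'E'
from h import *
s=r.sense();print(s["tcp_pos"],s["wrist_force"],s["moment"],s["gripper_width"])
c,_,_=shot("side","pics/s3.png"); im=c["color"]; cv2.imwrite("pics/s3z.png",cv2.resize(im[120:270,130:330],None,fx=4,fy=4,interpolation=cv2.INTER_CUBIC))
c,t,R=shot("wrist","pics/w3.png")
s=r.sense();print(s["tcp_pos"],s["wrist_force"],s["moment"],s["gripper_width"])
E
```

```text
[0.49023346 0.24773697 0.07236154] [ 0.03865796  1.06162218 -1.7077474 ] [ 0.12435483  0.00604191 -0.00399384] 0.11329583949729018
[0.49030768 0.2477824  0.07239341] [-0.40195866 -0.5165409  -2.75328387] [ 0.10631859  0.01190333 -0.03116967] 0.11334258150985567
```

View pics/s3z.png

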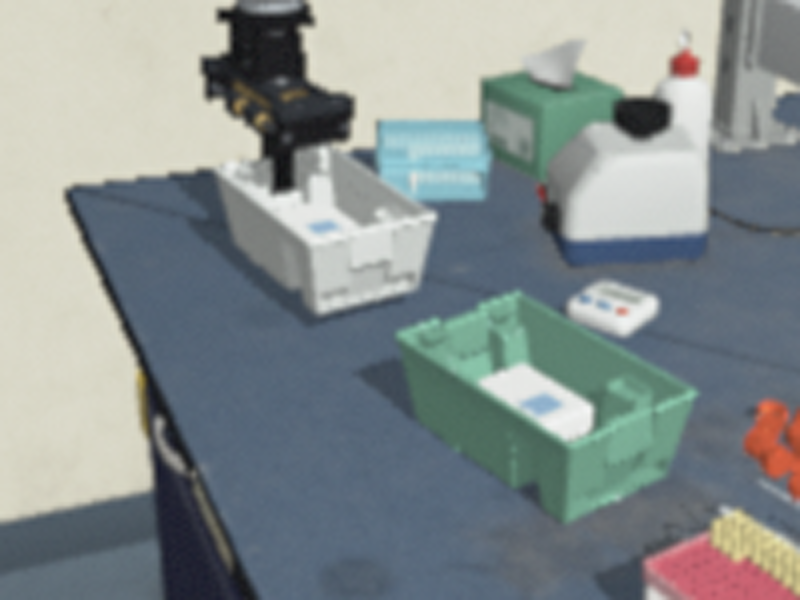

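View pics/w3.png

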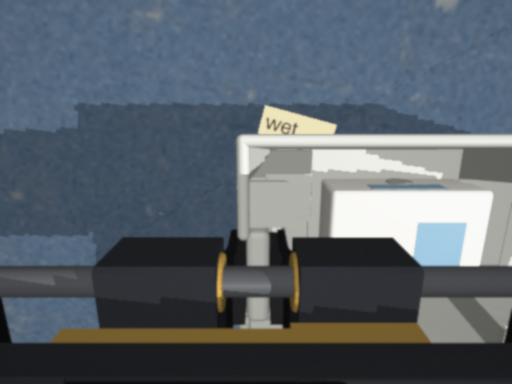

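Emit:
move_arm([
  [[0,0,-1,0,0,0,-1],[0,0,-1,0,0,0,-1],[0,0,-1,0,0,0,-1],[0,0,-1,0,0,0,-1],[0,0,0,0,0,0,-1],[0,0,0,0,0,0,-1],[0,0,0,0,0,0,-1]],
])

```text
time_s: 6.88
tcp_pos: [0.4901, 0.2476, 0.112]
ee_rot: [[0.153, -0.988, -0.001], [-0.988, -0.153, -0.001], [0.001, 0.001, -1.0]]
wrist_force: [-0.5, 0.1, -2.5]
gripper_width: 0.109
```

```bash
python3 - <<'E'
from h import *
s=r.sense();print(s["tcp_pos"],s["wrist_force"],s["moment"],s["gripper_width"])
c,_,_=shot("side","pics/s4.png"); im=c["color"]; cv2.imwrite("pics/s4z.png",cv2.resize(im[120:270,130:330],None,fx=4,fy=4,interpolation=cv2.INTER_CUBIC))
s=r.sense();print(s["tcp_pos"],s["wrist_force"],s["moment"],s["gripper_width"])
E
```

```text
[0.49005564 0.24759101 0.11204032] [-0.4869948   0.10782243 -2.50203057] [ 0.12463204  0.02097259 -0.0352114 ] 0.10920218874660932
[0.49012255 0.24764414 0.11209044] [-0.13246554  0.44215629 -1.99158004] [0.17854309 0.00384705 0.02495587] 0.10794989786521521
```

View pics/s4z.png

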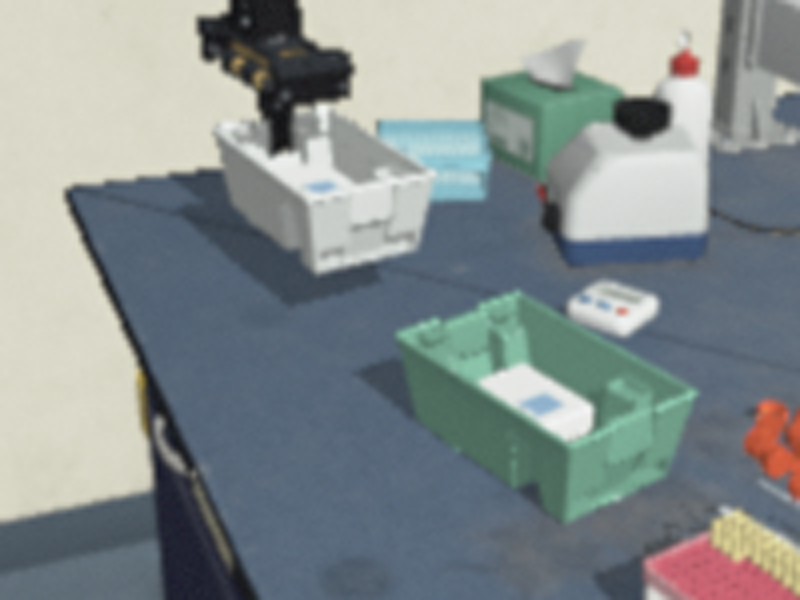

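Emit:
move_arm([
  [[0,0,-1.5,0,0,0,-1],[0,0,-3,0,0,0,-1],[1,0,-3,0,0,0,-1],[2,0.5,-3,0,0,0,-1],[3,1,-3,0,0,0,-1],[4,1,-3,0,0,0,-1],[5,1.2,-1.5,0,0,0,-1],[5,1.2,-1,0,0,0,-1],[5,1.2,0,0,0,0,-1],[5,1.2,0,0,0,0,-1],[4,1.2,0,0,0,0,-1],[3,1.0,0,0,0,0,-1]],
])

```text
time_s: 8.43
tcp_pos: [0.4524, -0.134, 0.3036]
ee_rot: [[0.152, -0.988, 0.001], [-0.988, -0.152, -0.0], [0.0, -0.001, -1.0]]
wrist_force: [1.0, 0.4, -2.3]
gripper_width: 0.112
```

Emit:
move_arm([
  [[2,0.5,0,0,0,0,-1],[1.3,0,0,0,0,0,-1],[0,0,0,0,0,0,-1],[0,0,0,0,0,0,-1],[0,0,0,0,0,0,-1]],
])

```text
time_s: 9.05
tcp_pos: [0.4534, -0.1651, 0.3026]
ee_rot: [[0.154, -0.988, -0.0], [-0.988, -0.154, 0.0], [-0.0, 0.0, -1.0]]
wrist_force: [-0.2, 0.3, -2.7]
gripper_width: 0.113
```

```bash
python3 - <<'E'
from h import *
c,t,R=shot("wrist","pics/w5.png"); s=r.sense(); print(s["time_s"],t,R.round(4).tolist(),s["wrist_force"],s["moment"])
np.savez("w5.npz",t=t,R=R)
E
```

```text
9.1 [ 0.45341027 -0.16508127  0.30259132] [[0.1544, -0.988, -0.0], [-0.988, -0.1544, 0.0001], [-0.0001, 0.0, -1.0]] [ 0.17529061  0.20008062 -1.99733794] [0.16604767 0.01968179 0.00833774]
```

View pics/w5.png

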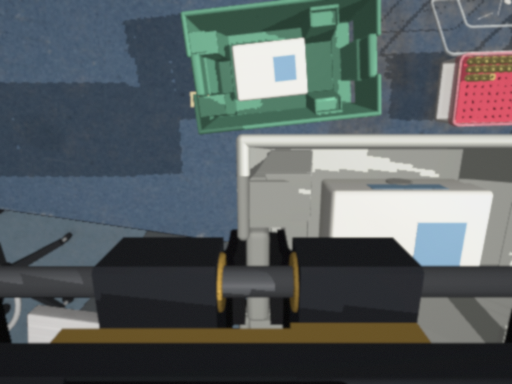

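```bash
python3 - <<'E'
from h import *
im=cv2.imread("pics/w5.png")
cv2.imwrite("pics/w5z.png",cv2.resize(im[0:150,170:390],None,fx=3.6,fy=3.6,interpolation=cv2.INTER_CUBIC))
cv2.imwrite("pics/w5h.png",cv2.resize(im[120:240,230:512],None,fx=2.8,fy=2.8,interpolation=cv2.INTER_CUBIC))
E
```

```text
(no output)
```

View pics/w5z.png

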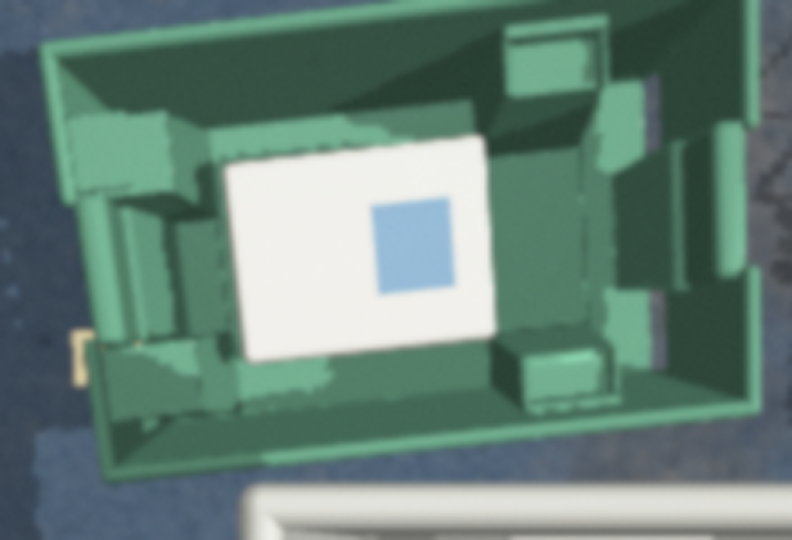

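View pics/w5h.png

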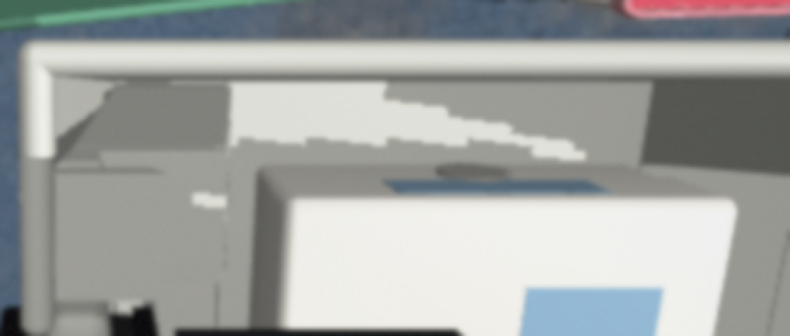

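```bash
python3 - <<'E'
from h import *
c=r.capture("wrist"); d=np.load("w5.npz"); t,R=d["t"],d["R"]
q=np.array([[41,44],[763,-40],[762,413],[107,481]])/3.6+[170,0]-.36
ctr,y=tray(c,q,t,R)
print(ray(c,q,.08,t,R).round(4).tolist())
# box top (z45) corners x-28..56,y+-31
b=np.array([[224,166],[484,136],[497,333],[247,363]])/3.6+[170,0]-.36
p=ray(c,b,.045,t,R);print("box",p.round(4).tolist(), np.linalg.norm(p[0]-p[1]),np.linalg.norm(p[0]-p[3]), p.mean(0), yaw(p[0]+p[3]-p[1]-p[2]))
u=np.array([np.cos(np.radians(104.5)),np.sin(np.radians(104.5))]); print("box->center",p.mean(0)[:2]-.014*u)
# held grey: rim corner hook
h=np.array([[237,136]]); print("held corner in tool", (ray(c,h,t[2]+.033,t,R)-t)@R)
h=np.array([[257,205]]); print("grip mid in tool", (ray(c,h,t[2]+.033,t,R)-t)@R)
cc,_,_=shot("top","pics/t5.png"); im=cc["color"]; cv2.imwrite("pics/t5z.png",cv2.resize(im[150:250,240:380],None,fx=5,fy=5,interpolation=cv2.INTER_CUBIC))
E
```

```text
len 0.2047 0.2035 wid 0.1236 0.124
ctr [ 0.5692 -0.1775  0.08  ] yaw 104.72 hookgrip [ 0.5453 -0.0866  0.08  ] slotgrip [ 0.5931 -0.2684  0.08  ]
[[0.6029, -0.0629, 0.08], [0.6552, -0.2608, 0.08], [0.5351, -0.2916, 0.08], [0.4835, -0.0947, 0.08]]
box [[0.5839, -0.1155, 0.045], [0.6052, -0.1957, 0.045], [0.5473, -0.2113, 0.045], [0.5252, -0.1311, 0.045]] 0.08298973431932911 0.060717212355616904 [ 0.56541559 -0.16336509  0.045     ] 105.160832263181
box->center [ 0.56892091 -0.17691916]
held corner in tool [[-0.00733371 -0.06202927 -0.03300128]]
grip mid in tool [[ 0.00018861 -0.03478295 -0.03300109]]
```

Emit:
move_arm([
  [[1.2,-1.1,0,0,0,0,-1],[2.4,-2.2,0,0,0,0,-1],[3,-2.8,0,0,0,0,-1],[3,-2.8,0,0,0,0,-1],[2.4,-2.3,0,0,0,0,-1],[1.2,-1.1,0,0,0,0,-1],[0,0,0,0,0,4,-1],[0,0,0,0,0,8,-1],[0,0,0,0,0,10,-1],[0,0,0,0,0,10,-1],[0,0,0,0,0,10,-1],[0,0,0,0,0,10,-1]],
])

```text
time_s: 10.7
tcp_pos: [0.5959, -0.278, 0.3019]
ee_rot: [[-0.689, -0.725, -0.0], [-0.725, 0.689, -0.0], [0.0, -0.0, -1.0]]
wrist_force: [-0.5, -0.0, -2.1]
gripper_width: 0.117
```

Emit:
move_arm([
  [[0,0,0,0,0,10,-1],[0,0,0,0,0,10,-1],[0,0,0,0,0,10,-1],[0,0,0,0,0,10,-1],[0,0,0,0,0,10,-1],[0,0,0,0,0,10,-1],[0,0,0,0,0,10,-1],[0,0,0,0,0,10,-1],[0,0,0,0,0,10,-1],[0,0,0,0,0,10,-1],[0,0,0,0,0,10,-1],[0,0,0,0,0,8,-1]],
])

```text
time_s: 12.2
tcp_pos: [0.5959, -0.2782, 0.302]
ee_rot: [[-0.318, 0.948, -0.0], [0.948, 0.318, -0.001], [-0.001, -0.0, -1.0]]
wrist_force: [-0.1, 0.4, -2.0]
gripper_width: 0.112
```

Emit:
move_arm([
  [[0,0,0,0,0,4.2,-1],[0,0,0,0,-3,0,-1],[0,0,0,0,-3,0,-1],[0,0,0,0,0,0,-1],[0,0,0,0,0,0,-1],[0,0,0,0,0,0,-1]],
])

```text
time_s: 12.95
tcp_pos: [0.5954, -0.2778, 0.3025]
ee_rot: [[-0.25, 0.968, 0.026], [0.962, 0.252, -0.101], [-0.104, 0.0, -0.995]]
wrist_force: [-0.1, 0.2, -2.5]
gripper_width: 0.113
```

```bash
cat >> h.py <<'E'
O=np.array([.569,-.1775,0]); YAW=104.7
u=np.array([np.cos(np.radians(YAW)),np.sin(np.radians(YAW)),0]); v=np.array([-u[1],u[0],0]); Z=np.array([0,0,1.])
def where():
    s=r.sense(); t,R=s["tcp_pos"],s["ee_rot"]
    tip=t+R@[.182,0,.0444]-O
    print("t",s["time_s"],"tcp",t.round(4),"tip in green x,y,z mm",(1e3*np.array([tip@u,tip@v,tip[2]])).round(1),
      "tilt",np.degrees(np.arcsin(-R[2,0])).round(2),"roll",np.degrees(np.arcsin(R[2,1])).round(2),"yawerr",round(yaw(R[:,0])-YAW,2),"F",s["wrist_force"].round(2),"M",s["moment"].round(3),"w",s["gripper_width"].round(3))
    return t,R
E
python3 - <<'E'
from h import *
where()
c,_,_=shot("side","pics/s6.png"); im=c["color"]; cv2.imwrite("pics/s6z.png",cv2.resize(im[60:260,160:340],None,fx=3,fy=3,interpolation=cv2.INTER_CUBIC))
c,t,R=shot("wrist","pics/w6.png")
print(proj(c,O+[0,0,.08]+.101*u+.061*v,t,R),proj(c,O+[0,0,.08]+.101*u-.061*v,t,R))
E
```

```text
Traceback (most recent call last):
  File "h.py", line 33, in where
    "tilt",np.degrees(np.arcsin(-R[2,0])).round(2),"roll",np.degrees(np.arcsin(R[2,1])).round(2),"yawerr",round(yaw(R[:,0])-YAW,2),"F",s["wrist_force"].round(2),"M",s["moment"].round(3),"w",s["gripper_width"].round(3))
                                                                                                                                                                                              ^^^^^^^^^^^^^^^^^^^^^^^^
AttributeError: 'float' object has no attribute 'round'
```

```bash
sed -i 's/s\["gripper_width"\].round(3)/round(s["gripper_width"],3)/' h.py
python3 - <<'E'
from h import *
where()
c,_,_=shot("side","pics/s6.png"); im=c["color"]; cv2.imwrite("pics/s6z.png",cv2.resize(im[60:260,160:340],None,fx=3,fy=3,interpolation=cv2.INTER_CUBIC))
c,t,R=shot("wrist","pics/w6.png")
print(proj(c,O+[0,0,.08]+.101*u+.061*v,t,R),proj(c,O+[0,0,.08]+.101*u-.061*v,t,R))
E
```

```text
t 12.95 tcp [ 0.5954 -0.2778  0.3025] tip in green x,y,z mm [ 72.6  -0.5 239.3] tilt 5.99 roll 0.01 yawerr -0.11 F [-0.11  0.23 -2.49] M [ 0.152 -0.135 -0.013] w 0.113
[[475.43903223 113.59976734]] [[457.07796205 223.86298973]]
```

View pics/s6z.png

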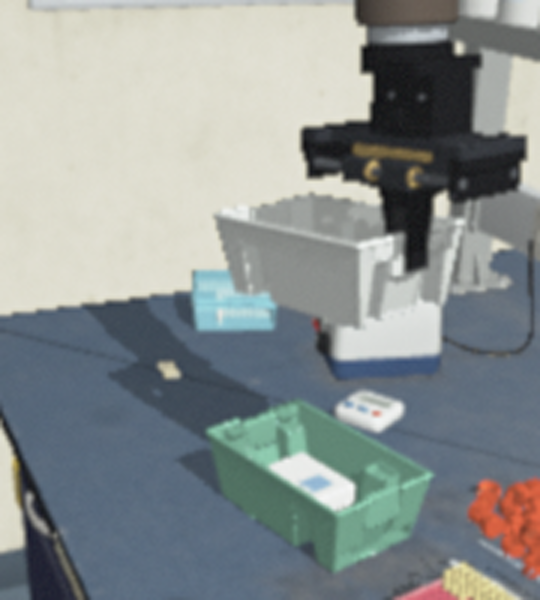

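View pics/w6.png

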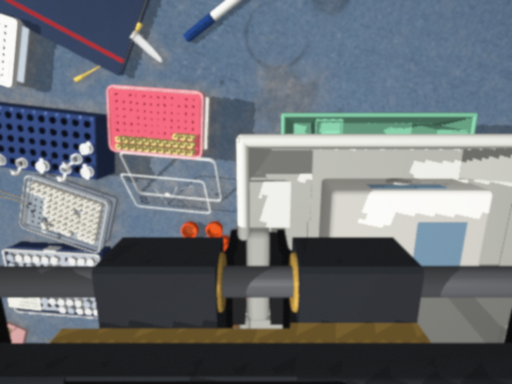

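Emit:
move_arm([
  [[0.1,0,0.8,0,0,0,-1],[0.2,0,1.6,0,0,0,-1],[0.2,0,1.6,0,0,0,-1],[0.2,0,1.6,0,0,0,-1],[0.2,0,1.6,0,0,0,-1],[0.2,0,1.6,0,0,0,-1],[0.2,0,1.6,0,0,0,-1],[0.2,0,1.6,0,0,0,-1],[0.1,0,0.8,0,0,0,-1],[0,0,0,0,0,0,-1],[0,0,0,0,0,0,-1]],
])

```text
time_s: 14.42
tcp_pos: [0.595, -0.275, 0.1743]
ee_rot: [[-0.251, 0.968, 0.028], [0.962, 0.253, -0.102], [-0.105, 0.001, -0.994]]
wrist_force: [-0.6, 0.2, -2.9]
gripper_width: 0.11
```

```bash
python3 - <<'E'
from h import *
where()
c,_,_=shot("side","pics/s7.png"); im=c["color"]; cv2.imwrite("pics/s7z.png",cv2.resize(im[110:260,210:330],None,fx=4,fy=4,interpolation=cv2.INTER_CUBIC))
E
```

```text
t 14.425 tcp [ 0.595  -0.275   0.1743] tip in green x,y,z mm [ 75.4  -0.7 111. ] tilt 6.05 roll 0.07 yawerr -0.08 F [-0.55  0.17 -2.88] M [ 0.146 -0.131 -0.028] w 0.11
```

View pics/s7z.png

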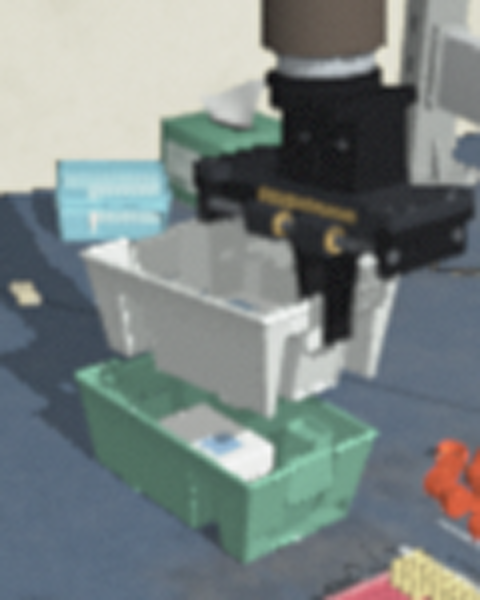

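Emit:
move_arm([
  [[0.08,-0.05,0.9,0,0,0,-1],[0.08,0,0.9,0,0,0,-1],[0.08,0,0.9,0,0,0,-1],[0.05,0,0.7,0,0,0,-1],[0.03,0,0.4,0,0,0,-1],[0,0,0,0,0,0,-1],[0,0,0,0,0,0,-1]],
])

```text
time_s: 15.35
tcp_pos: [0.5945, -0.2758, 0.1358]
ee_rot: [[-0.251, 0.968, 0.027], [0.962, 0.252, -0.101], [-0.105, 0.001, -0.994]]
wrist_force: [-0.3, -0.6, -2.7]
gripper_width: 0.109
```

```bash
python3 - <<'E'
from h import *
where()
c,_,_=shot("side","pics/s8.png"); im=c["color"]; cv2.imwrite("pics/s8z.png",cv2.resize(im[110:260,210:330],None,fx=4,fy=4,interpolation=cv2.INTER_CUBIC))
c,t,R=shot("wrist","pics/w8.png")
E
```

```text
t 15.35 tcp [ 0.5945 -0.2758  0.1358] tip in green x,y,z mm [74.8  0.  72.6] tilt 6.02 roll 0.04 yawerr -0.08 F [-0.25 -0.6  -2.67] M [ 0.12  -0.068  0.024] w 0.109
```

View pics/s8z.png

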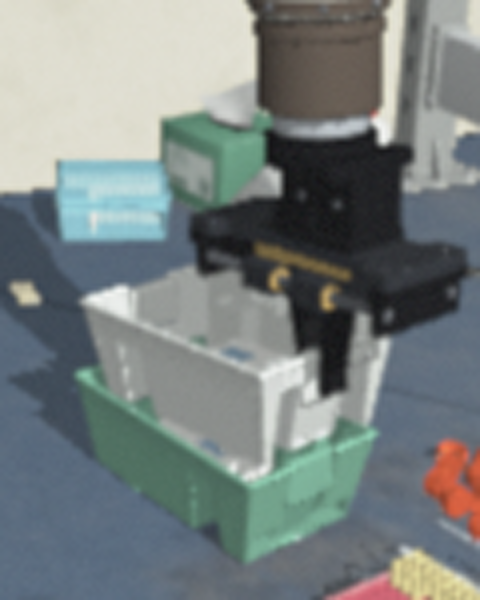

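View pics/w8.png

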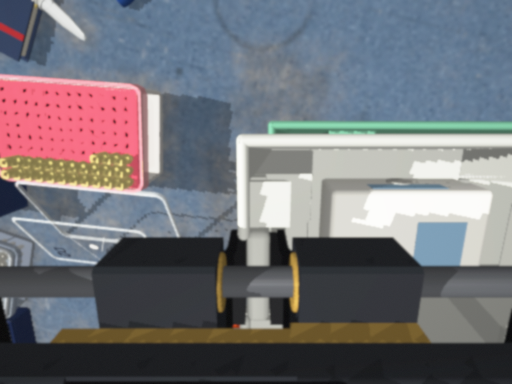

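Emit:
move_arm([
  [[0.02,0,0.2,0,0,0,-1],[0.02,0,0.2,0,0,0,-1],[0.01,0,0.1,0,0,0,-1],[0,0,0,0,0,0,-1],[0,0,0,0,0,0,-1]],
])

```text
time_s: 16.08
tcp_pos: [0.5942, -0.2758, 0.1304]
ee_rot: [[-0.251, 0.968, 0.026], [0.962, 0.252, -0.101], [-0.105, -0.0, -0.995]]
wrist_force: [0.2, 0.1, -2.8]
gripper_width: 0.115
```

```bash
python3 -c "
from h import *
where()"
```

```text
t 16.075 tcp [ 0.5942 -0.2758  0.1304] tip in green x,y,z mm [74.9  0.3 67.3] tilt 6.0 roll -0.0 yawerr -0.08 F [ 0.18  0.09 -2.76] M [ 0.112 -0.107  0.06 ] w 0.115
```

Emit:
move_arm([
  [[0.01,0,0.1,0,0,0,-1],[0,0,0,0,0,0,-1],[0,0,0,0,0,0,-1]],
])

```text
time_s: 16.45
tcp_pos: [0.5942, -0.2758, 0.1294]
ee_rot: [[-0.251, 0.968, 0.026], [0.962, 0.252, -0.101], [-0.105, -0.0, -0.995]]
wrist_force: [-0.0, 0.2, -1.2]
gripper_width: 0.117
```

```bash
python3 -c "
from h import *
where()"
```

```text
t 16.45 tcp [ 0.5942 -0.2758  0.1294] tip in green x,y,z mm [74.9  0.3 66.2] tilt 6.0 roll -0.0 yawerr -0.08 F [-0.05  0.2  -1.18] M [ 0.129 -0.104 -0.034] w 0.117
```

Emit:
move_arm([
  [[0.01,0,0.1,0,0,0,-1],[0,0,0,0,0,0,-1],[0,0,0,0,0,0,-1]],
])

```text
time_s: 16.82
tcp_pos: [0.5942, -0.2758, 0.1285]
ee_rot: [[-0.251, 0.968, 0.027], [0.962, 0.252, -0.101], [-0.105, 0.0, -0.995]]
wrist_force: [-0.5, 0.2, -2.1]
gripper_width: 0.116
```

```bash
python3 -c "
from h import *
where()"
```

```text
t 16.825 tcp [ 0.5942 -0.2758  0.1285] tip in green x,y,z mm [74.9  0.3 65.3] tilt 6.0 roll 0.01 yawerr -0.09 F [-0.49  0.23 -2.12] M [ 0.149 -0.101 -0.009] w 0.116
```

Emit:
move_arm([
  [[0.01,0,0.1,0,0,0,-1],[0,0,0,0,0,0,-1],[0,0,0,0,0,0,-1]],
])

```text
time_s: 17.2
tcp_pos: [0.5944, -0.276, 0.1278]
ee_rot: [[-0.251, 0.968, 0.027], [0.962, 0.252, -0.101], [-0.105, 0.001, -0.994]]
wrist_force: [0.3, -1.3, -0.8]
gripper_width: 0.112
```

```bash
python3 -c "
from h import *
where()"
```

```text
t 17.2 tcp [ 0.5944 -0.276   0.1278] tip in green x,y,z mm [74.7  0.1 64.5] tilt 6.03 roll 0.03 yawerr -0.08 F [ 0.3  -1.31 -0.82] M [ 0.122 -0.103  0.015] w 0.112
```

Emit:
move_arm([
  [[0.01,0,0.1,0,0,0,-1],[0,0,0,0,0,0,-1],[0,0,0,0,0,0,-1]],
])

```text
time_s: 17.58
tcp_pos: [0.5945, -0.2761, 0.1269]
ee_rot: [[-0.251, 0.968, 0.027], [0.962, 0.252, -0.102], [-0.105, 0.001, -0.994]]
wrist_force: [1.0, -1.5, 3.2]
gripper_width: 0.109
```

```bash
python3 -c "
from h import *
where()"
```

```text
t 17.575 tcp [ 0.5945 -0.2761  0.1269] tip in green x,y,z mm [74.5  0.  63.6] tilt 6.04 roll 0.05 yawerr -0.08 F [ 0.98 -1.54  3.2 ] M [-0.156 -0.162  0.019] w 0.109
```

Emit:
move_arm([
  [[-0.016,0,-0.15,0,0,0,-1],[0,0,0,0,0,0,-1],[0,0,0,0,0,0,-1]],
])

```text
time_s: 17.95
tcp_pos: [0.594, -0.2756, 0.1276]
ee_rot: [[-0.251, 0.968, 0.026], [0.962, 0.252, -0.101], [-0.104, -0.0, -0.995]]
wrist_force: [0.6, -1.2, 0.4]
gripper_width: 0.112
```

```bash
python3 -c "
from h import *
where()"
```

```text
t 17.95 tcp [ 0.594  -0.2756  0.1276] tip in green x,y,z mm [75.2  0.5 64.5] tilt 5.97 roll -0.02 yawerr -0.09 F [ 0.59 -1.25  0.39] M [ 0.148 -0.127 -0.016] w 0.112
```

Emit:
move_arm([
  [[0.15,0,-0.016,0,0,0,-1],[0.25,0,-0.026,0,0,0,-1],[0.2,0,-0.02,0,0,0,-1],[0,0,0,0,0,0,-1],[0,0,0,0,0,0,-1]],
])

```text
time_s: 18.58
tcp_pos: [0.5924, -0.2696, 0.1276]
ee_rot: [[-0.251, 0.968, 0.026], [0.962, 0.252, -0.101], [-0.104, -0.001, -0.995]]
wrist_force: [-0.4, 0.5, -0.7]
gripper_width: 0.119
```

```bash
python3 -c "
from h import *
where()"
```

```text
t 18.575 tcp [ 0.5924 -0.2696  0.1276] tip in green x,y,z mm [81.4  0.5 64.5] tilt 5.96 roll -0.03 yawerr -0.09 F [-0.44  0.45 -0.68] M [ 0.48  -0.051  0.002] w 0.119
```

Emit:
move_arm([
  [[0.1,0,-0.06,0,0,0,-1],[0.15,0,-0.016,0,0,0,-1],[0.15,0,-0.016,0,0,0,-1],[0,0,0,0,0,0,-1],[0,0,0,0,0,0,-1]],
])

```text
time_s: 19.2
tcp_pos: [0.5915, -0.2659, 0.1282]
ee_rot: [[-0.251, 0.968, 0.026], [0.962, 0.252, -0.101], [-0.104, -0.0, -0.995]]
wrist_force: [-0.3, -0.1, -1.0]
gripper_width: 0.109
```

```bash
python3 - <<'E'
from h import *
where()
c,_,_=shot("side","pics/s9.png"); im=c["color"]; cv2.imwrite("pics/s9z.png",cv2.resize(im[110:260,210:330],None,fx=4,fy=4,interpolation=cv2.INTER_CUBIC))
c,t,R=shot("wrist","pics/w9.png")
where()
E
```

```text
t 19.2 tcp [ 0.5915 -0.2659  0.1282] tip in green x,y,z mm [85.2  0.4 65.1] tilt 5.98 roll -0.02 yawerr -0.08 F [-0.3  -0.13 -0.97] M [ 0.352 -0.089  0.058] w 0.109
t 19.3 tcp [ 0.5915 -0.2659  0.1282] tip in green x,y,z mm [85.2  0.4 65.1] tilt 5.98 roll -0.02 yawerr -0.09 F [-0.75  0.53 -1.7 ] M [ 0.379 -0.033 -0.033] w 0.113
```

View pics/s9z.png

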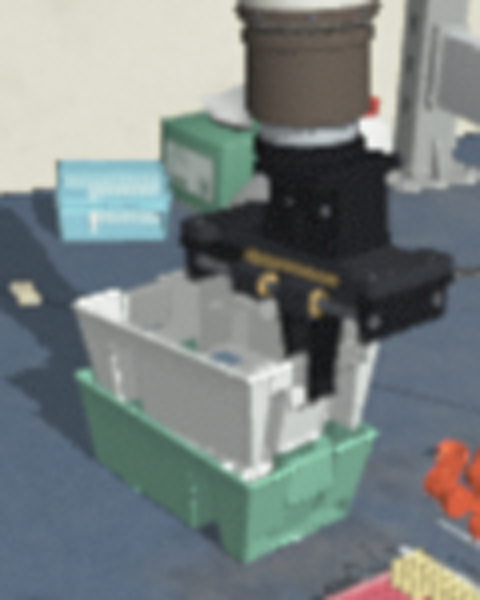

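View pics/w9.png

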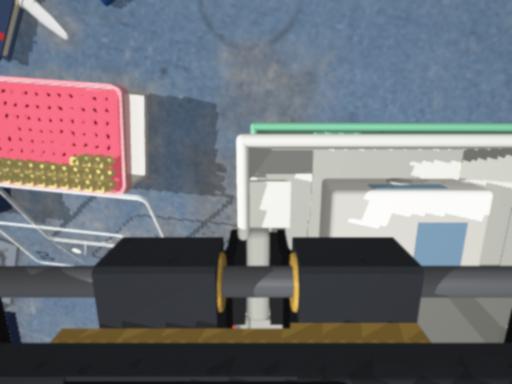

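Emit:
move_arm([
  [[0.1,0,-0.012,0,0,0,-1],[0.1,0,-0.012,0,0,0,-1],[0.08,0,-0.01,0,0,0,-1],[0,0,0,0,0,0,-1],[0,0,0,0,0,0,-1]],
])

```text
time_s: 19.92
tcp_pos: [0.5909, -0.2632, 0.1284]
ee_rot: [[-0.251, 0.968, 0.026], [0.962, 0.252, -0.101], [-0.104, -0.0, -0.995]]
wrist_force: [-0.1, -0.4, -1.6]
gripper_width: 0.116
```

```bash
python3 - <<'E'
from h import *
t,R=where()
# green check
c,t,R=shot("wrist","pics/w10.png")
for a in (-.101,.101): print(proj(c,O+[0,0,.08]+a*u+.061*v,t,R).round(1))
im=c["color"]; cv2.imwrite("pics/w10z.png",cv2.resize(im[100:250,210:512],None,fx=2.6,fy=2.6,interpolation=cv2.INTER_CUBIC))
E
```

```text
t 19.925 tcp [ 0.5909 -0.2632  0.1284] tip in green x,y,z mm [87.9  0.4 65.2] tilt 5.99 roll -0.01 yawerr -0.08 F [-0.14 -0.4  -1.62] M [ 0.214 -0.109 -0.006] w 0.116
[[245.9 123.8]]
[[608.2 125.4]]
```

View pics/w10z.png

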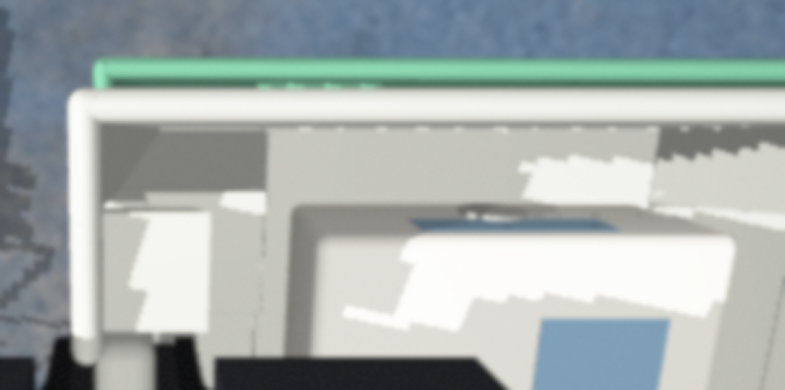

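Emit:
move_arm([
  [[-0.075,0,0.318,0,1,0,-1],[-0.075,0,0.318,0,1,0,-1],[-0.075,0,0.318,0,1,0,-1],[0,0,0,0,0,0,-1],[0,0,0,0,0,0,-1]],
])

```text
time_s: 20.6
tcp_pos: [0.5918, -0.2665, 0.1192]
ee_rot: [[-0.252, 0.968, 0.013], [0.966, 0.252, -0.051], [-0.053, 0.0, -0.999]]
wrist_force: [0.7, -0.7, -0.8]
gripper_width: 0.115
```

```bash
python3 - <<'E'
from h import *
t,R=where()
E
```

```text
t 20.6 tcp [ 0.5918 -0.2665  0.1192] tip in green x,y,z mm [87.6  0.2 65.3] tilt 3.02 roll 0.01 yawerr -0.09 F [ 0.7  -0.67 -0.77] M [-0.075 -0.153  0.004] w 0.115
```

Emit:
move_arm([
  [[-0.075,0,0.318,0,1,0,-1],[-0.037,0,0.159,0,0.5,0,-1],[0,0,0,0,0,0,-1],[0,0,0,0,0,0,-1]],
])

```text
time_s: 21.1
tcp_pos: [0.5921, -0.2676, 0.1144]
ee_rot: [[-0.252, 0.968, 0.007], [0.967, 0.252, -0.025], [-0.026, 0.0, -1.0]]
wrist_force: [-0.0, -0.3, -2.6]
gripper_width: 0.112
```

```bash
python3 - <<'E'
from h import *
t,R=where()
c,_,_=shot("side","pics/s11.png"); im=c["color"]; cv2.imwrite("pics/s11z.png",cv2.resize(im[110:260,210:330],None,fx=4,fy=4,interpolation=cv2.INTER_CUBIC))
c,t,R=shot("wrist","pics/w11.png")
im=c["color"]; cv2.imwrite("pics/w11z.png",cv2.resize(im[100:250,210:512],None,fx=2.6,fy=2.6,interpolation=cv2.INTER_CUBIC))
for a in (-.101,.101): print(proj(c,O+[0,0,.08]+a*u+.061*v,t,R).round(1))
where()
E
```

```text
t 21.1 tcp [ 0.5921 -0.2676  0.1144] tip in green x,y,z mm [87.8  0.3 65.3] tilt 1.5 roll 0.0 yawerr -0.08 F [-0.01 -0.26 -2.57] M [ 0.038 -0.134  0.016] w 0.112
[[245.5 125.3]]
[[608.8 125.2]]
t 21.2 tcp [ 0.5921 -0.2675  0.1145] tip in green x,y,z mm [87.8  0.3 65.3] tilt 1.51 roll 0.01 yawerr -0.07 F [-0.7   0.01 -2.2 ] M [ 0.025 -0.147 -0.013] w 0.114
```

View pics/s11z.png

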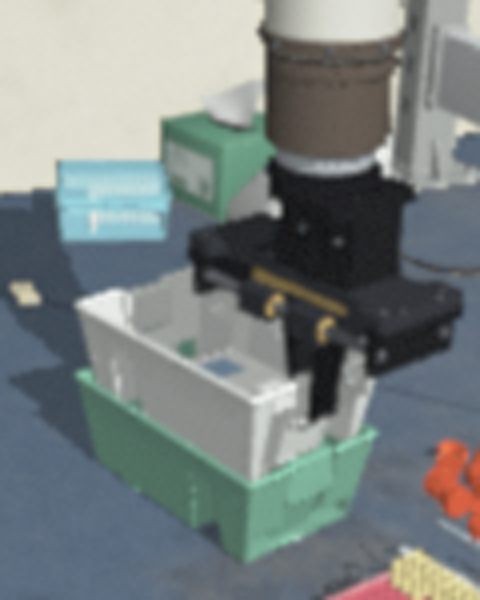

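View pics/w11z.png

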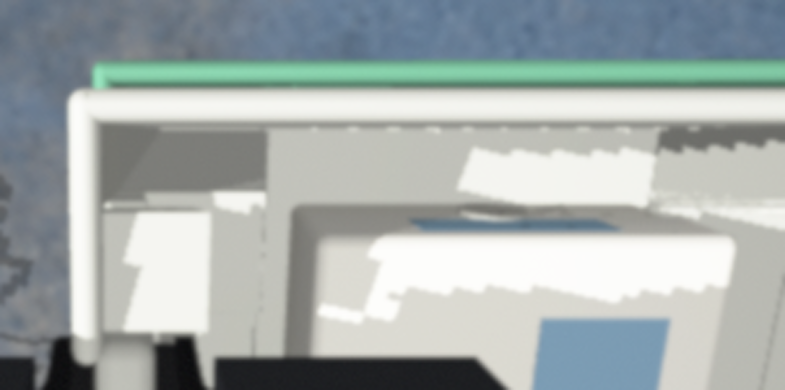

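Emit:
move_arm([
  [[-0.037,0,0.159,0,0.5,0,-1],[-0.037,0,0.159,0,0.5,0,-1],[0,0,0,0,0,0,-1],[0,0,0,0,0,0,-1]],
])

```text
time_s: 21.7
tcp_pos: [0.5922, -0.2684, 0.1113]
ee_rot: [[-0.252, 0.968, 0.002], [0.968, 0.252, -0.008], [-0.009, -0.0, -1.0]]
wrist_force: [-0.5, -1.1, -2.0]
gripper_width: 0.115
```

```bash
python3 - <<'E'
from h import *
t,R=where()
E
```

```text
t 21.7 tcp [ 0.5922 -0.2684  0.1113] tip in green x,y,z mm [87.8  0.3 65.3] tilt 0.5 roll -0.0 yawerr -0.09 F [-0.49 -1.06 -2.02] M [ 0.035 -0.107  0.011] w 0.115
```

Emit:
move_arm([
  [[-0.018,0,0.08,0,0.25,0,-1],[0,0,0,0,0,0,-1],[0,0,0,0,0,0,-1]],
])

```text
time_s: 22.08
tcp_pos: [0.5923, -0.2686, 0.1105]
ee_rot: [[-0.252, 0.968, 0.001], [0.968, 0.252, -0.004], [-0.004, 0.0, -1.0]]
wrist_force: [0.3, -0.3, -0.8]
gripper_width: 0.117
```

```bash
python3 - <<'E'
from h import *
t,R=where()
E
```

```text
t 22.075 tcp [ 0.5923 -0.2686  0.1105] tip in green x,y,z mm [87.8  0.3 65.3] tilt 0.26 roll 0.0 yawerr -0.08 F [ 0.29 -0.3  -0.8 ] M [-0.078 -0.21  -0.005] w 0.117
```

Emit:
move_arm([
  [[-0.018,0,0.09,0,0.25,0,-1],[0,0,0,0,0,0,-1],[0,0,0,0,0,0,-1]],
])

```text
time_s: 22.45
tcp_pos: [0.5923, -0.2688, 0.1096]
ee_rot: [[-0.252, 0.968, 0.0], [0.968, 0.252, -0.0], [-0.0, 0.0, -1.0]]
wrist_force: [0.7, -0.0, -1.2]
gripper_width: 0.115
```

```bash
python3 - <<'E'
from h import *
t,R=where()
E
```

```text
t 22.45 tcp [ 0.5923 -0.2688  0.1096] tip in green x,y,z mm [87.8  0.3 65.2] tilt 0.0 roll 0.0 yawerr -0.09 F [ 0.67 -0.01 -1.2 ] M [-0.061 -0.203  0.014] w 0.115
```

Emit:
move_arm([
  [[0,0,0.04,0,0,0,-1],[0,0,0,0,0,0,-1],[0,0,0,0,0,0,-1]],
])

```text
time_s: 22.82
tcp_pos: [0.5924, -0.2687, 0.1094]
ee_rot: [[-0.253, 0.968, 0.0], [0.968, 0.253, -0.0], [-0.0, 0.0, -1.0]]
wrist_force: [-0.6, -0.2, 0.2]
gripper_width: 0.111
```

```bash
python3 - <<'E'
from h import *
t,R=where()
c,_,_=shot("side","pics/s12.png"); im=c["color"]; cv2.imwrite("pics/s12z.png",cv2.resize(im[110:260,210:330],None,fx=4,fy=4,interpolation=cv2.INTER_CUBIC))
E
```

```text
t 22.825 tcp [ 0.5924 -0.2687  0.1094] tip in green x,y,z mm [87.8  0.2 65. ] tilt 0.01 roll 0.01 yawerr -0.07 F [-0.6  -0.19  0.16] M [-0.005  0.026 -0.006] w 0.111
```

View pics/s12z.png

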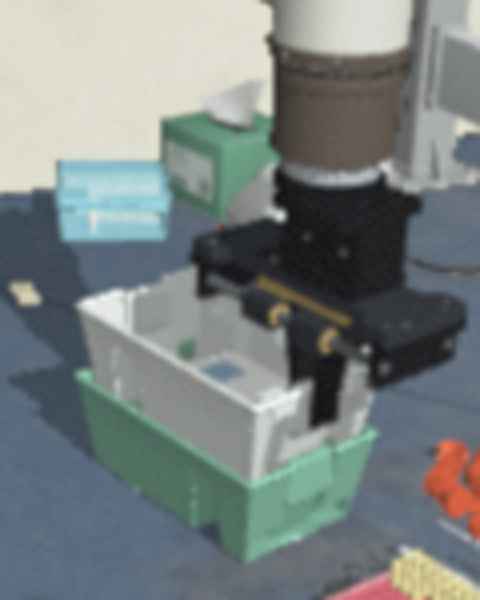

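Emit:
move_arm([
  [[0,0,0,0,0,0,-0.7],[0,0,0,0,0,0,-0.5],[0,0,0,0,0,0,-0.35],[0,0,0,0,0,0,-0.35],[0,0,0,0,0,0,-0.35]],
])

```text
time_s: 23.5
tcp_pos: [0.5923, -0.2687, 0.1092]
ee_rot: [[-0.252, 0.968, -0.0], [0.968, 0.252, 0.0], [0.0, -0.0, -1.0]]
wrist_force: [-0.6, 0.6, -0.1]
gripper_width: 0.317
```

Emit:
move_arm([
  [[0,0,-1,0,0,0,-0.35],[0,0,-2,0,0,0,-0.35],[0,0,-3,0,0,0,-0.35],[0,0,-4,0,0,0,-0.35],[-1,2,-3,0,0,0,-0.35],[2,4,-1,0,0,0,-0.35],[4,4,0,0,0,0,-0.35],[4,2,0,0,0,0,-0.35],[0,0,0,0,0,0,-0.35],[0,0,0,0,0,0,-0.35],[0,0,0,0,0,0,-0.35]],
])

```text
time_s: 24.88
tcp_pos: [0.6854, -0.1525, 0.2496]
ee_rot: [[-0.251, 0.968, 0.0], [0.968, 0.251, -0.0], [-0.0, 0.0, -1.0]]
wrist_force: [-0.4, -0.3, 0.4]
gripper_width: 0.322
```

```bash
python3 - <<'E'
from h import *
t,R=where()
c,_,_=shot("side","pics/s13.png"); im=c["color"]; cv2.imwrite("pics/s13z.png",cv2.resize(im[110:260,210:330],None,fx=4,fy=4,interpolation=cv2.INTER_CUBIC))
c,t,R=shot("wrist","pics/w13.png")
for z,o in ((.08,O),(.14,O)):
  for s in (1,-1):
    for a in (-.101,.101): print(z,proj(c,o+[0,0,z]+a*u+.061*s*v,t,R).round(1))
E
```

```text
t 24.875 tcp [ 0.6854 -0.1525  0.2496] tip in green x,y,z mm [ 176.6 -119.5  205.2] tilt 0.02 roll 0.02 yawerr -0.16 F [-0.42 -0.29  0.41] M [ 0.012 -0.232 -0.002] w 0.322
0.08 [[146.2 -26.3]]
0.08 [[381.1 -27.3]]
0.08 [[158. 119.]]
0.08 [[368.9 118.2]]
0.14 [[118.6 -58.2]]
0.14 [[411.8 -59.5]]
0.14 [[136.4 122.7]]
0.14 [[393.2 121.7]]
```

View pics/s13z.png

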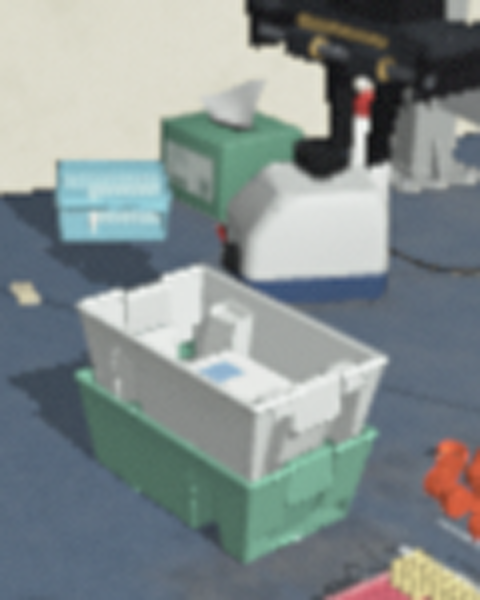

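View pics/w13.png

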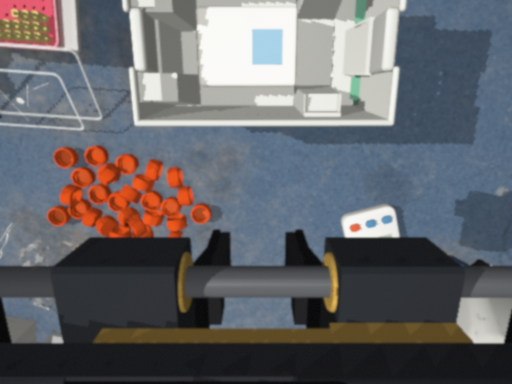

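Emit:
move_arm([
  [[0,1,-3,0,0,0,-0.35],[0,1,-4,0,0,0,-0.35],[0,1,-3,0,0,0,-0.35],[0,0,0,0,0,0,-0.35],[0,0,0,0,0,0,-0.35],[0,0,0,0,0,0,-0.35]],
])

```text
time_s: 25.72
tcp_pos: [0.7141, -0.144, 0.3476]
ee_rot: [[-0.252, 0.968, -0.003], [0.968, 0.252, 0.0], [0.001, -0.003, -1.0]]
wrist_force: [-1.0, -0.7, -0.1]
gripper_width: 0.325
```

```bash
python3 - <<'E'
from h import *
where()
c,t,R=shot("wrist","pics/w14.png"); np.savez("w14.npz",t=t,R=R)
for z,o in ((.08,O),(.14,O)):
  print(z,[proj(c,o+[0,0,z]+a*u+.061*s*v,t,R).round(1).tolist() for a,s in ((-.101,1),(.101,1),(.101,-1),(-.101,-1))])
im=c["color"]; cv2.imwrite("pics/w14z.png",cv2.resize(im[0:160,130:410],None,fx=2.8,fy=2.8,interpolation=cv2.INTER_CUBIC))
E
```

```text
t 25.725 tcp [ 0.7141 -0.144   0.3476] tip in green x,y,z mm [ 177.6 -149.   303.3] tilt -0.06 roll -0.16 yawerr -0.11 F [-0.99 -0.74 -0.06] M [ 0.064 -0.119  0.039] w 0.325
0.08 [[[170.8, -23.8]], [[351.4, -24.3]], [[344.2, 90.0]], [[177.9, 90.4]]]
0.14 [[[155.1, -46.8]], [[368.4, -47.4]], [[358.5, 87.8]], [[164.9, 88.4]]]
```

View pics/w14z.png

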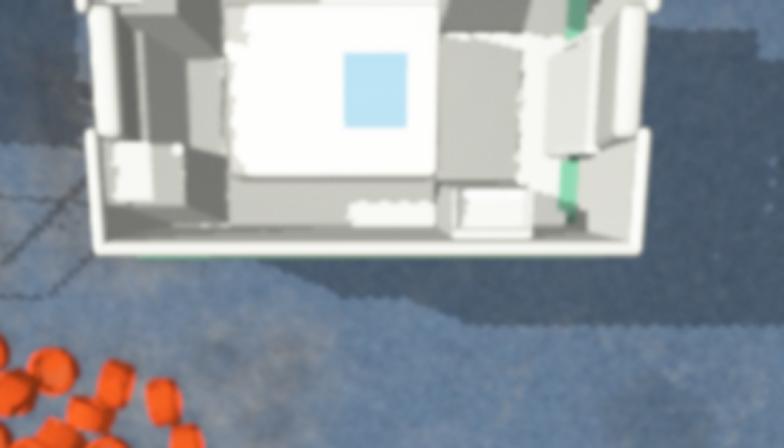

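Emit:
move_arm([
  [[0,-2,0,0,0,0,-0.35],[0,-2.5,0,0,0,0,-0.35],[0,-2,0,0,0,0,-0.35],[0,0,0,0,0,0,-0.35],[0,0,0,0,0,0,-0.35],[0,0,0,0,0,0,-0.35]],
])

```text
time_s: 26.52
tcp_pos: [0.6524, -0.1599, 0.3484]
ee_rot: [[-0.253, 0.968, -0.001], [0.968, 0.253, 0.0], [0.0, -0.001, -1.0]]
wrist_force: [0.3, -0.4, -0.9]
gripper_width: 0.326
```

```bash
python3 - <<'E'
from h import *
where()
c,t,R=shot("wrist","pics/w15.png"); np.savez("w15.npz",t=t,R=R)
for z,o in ((.08,O),(.14,O)):
  print(z,[proj(c,o+[0,0,z]+a*u+.061*s*v,t,R).round(1).tolist() for a,s in ((-.101,1),(.101,1),(.101,-1),(-.101,-1))])
im=c["color"]; cv2.imwrite("pics/w15z.png",cv2.resize(im[0:160,140:390],None,fx=3.2,fy=3.2,interpolation=cv2.INTER_CUBIC))
E
```

```text
t 26.525 tcp [ 0.6524 -0.1599  0.3484] tip in green x,y,z mm [177.9 -85.3 304.1] tilt -0.02 roll -0.05 yawerr -0.07 F [ 0.33 -0.39 -0.87] M [ 0.091 -0.141 -0.002] w 0.326
0.08 [[[174.7, 37.7]], [[347.4, 37.3]], [[340.7, 142.3]], [[181.3, 142.6]]]
0.14 [[[160.6, 26.6]], [[362.8, 26.2]], [[353.7, 148.5]], [[169.4, 148.9]]]
```

View pics/w15z.png

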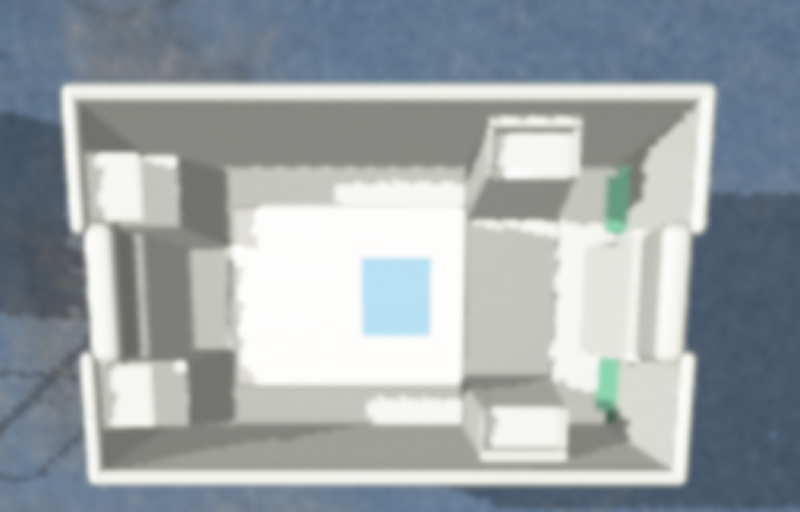

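```bash
python3 - <<'E'
from h import *
c=r.capture("wrist"); d=np.load("w15.npz"); t,R=d["t"],d["R"]
q=np.array([[62,86],[715,86],[688,485],[90,485]])/3.2+[140,0]-.34
ctr,y=tray(c,q,t,R,.14)
dd=ctr-O; print("offset in green x,y mm",1e3*(dd@u),1e3*(dd@v))
ct,_,_=shot("top","pics/t15.png"); im=ct["color"]; cv2.imwrite("pics/t15z.png",cv2.resize(im[150:235,270:370],None,fx=6,fy=6,interpolation=cv2.INTER_CUBIC))
for z in (.08,.14): print(z,[((proj(ct,O+[0,0,z]+a*u+.061*s*v)-[270,150]+.42)*6).round().tolist() for a,s in ((-.101,1),(.101,1),(.101,-1),(-.101,-1))])
cs=r.capture("side")
for z in (0.005,.08,.14): print(z,[((proj(cs,O+[0,0,z]+a*u+.061*s*v)-[210,110]+.4)*4).round().tolist() for a,s in ((-.101,1),(.101,1),(.101,-1),(-.101,-1))])
E
```

```text
len 0.2038 0.2052 wid 0.1246 0.1246
ctr [ 0.5705 -0.1776  0.14  ] yaw -75.41 hookgrip [ 0.5942 -0.2686  0.14  ] slotgrip [ 0.5468 -0.0866  0.14  ]
offset in green x,y mm -0.47926594847055276 -1.4456784971720649
0.08 [[[559.0, 329.0]], [[149.0, 435.0]], [[84.0, 189.0]], [[492.0, 82.0]]]
0.14 [[[591.0, 327.0]], [[158.0, 439.0]], [[89.0, 179.0]], [[520.0, 67.0]]]
0.005 [[[246.0, 578.0]], [[77.0, 457.0]], [[196.0, 412.0]], [[369.0, 519.0]]]
0.08 [[[251.0, 486.0]], [[77.0, 374.0]], [[198.0, 332.0]], [[377.0, 432.0]]]
0.14 [[[255.0, 408.0]], [[76.0, 303.0]], [[201.0, 265.0]], [[384.0, 358.0]]]
```

View pics/t15z.png

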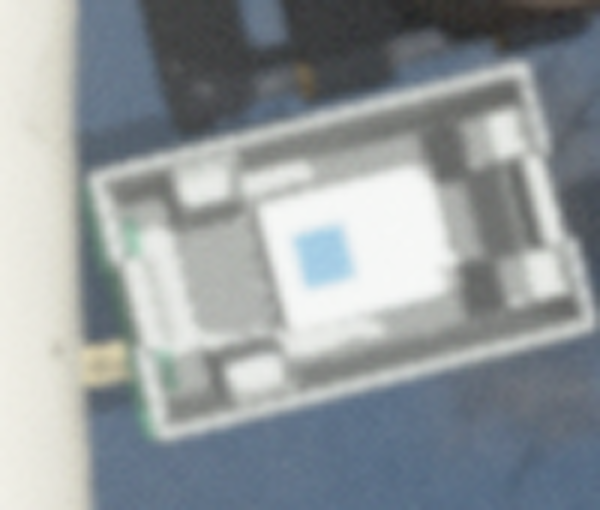

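```bash
python3 - <<'E'
from h import *
cs,_,_=shot("side","pics/s16.png"); im=cs["color"]
x0,y0,f=225,170,7
z=cv2.resize(im[y0:y0+85,x0:x0+85],None,fx=f,fy=f,interpolation=cv2.INTER_CUBIC)
def P(z_,a,s): 
    p=(proj(cs,O+[0,0,z_]+a*u+s*v)[0]-[x0,y0]+.5)*f; return tuple(int(k) for k in p.round())
for zz in (.08,.14):
  for a in (-.101,.101):
    for s in (-.061,.061): cv2.circle(z,P(zz,a,s),3,(0,0,255),1)
cv2.imwrite("pics/s16z.png",z)
E
```

```text
(no output)
```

View pics/s16z.png

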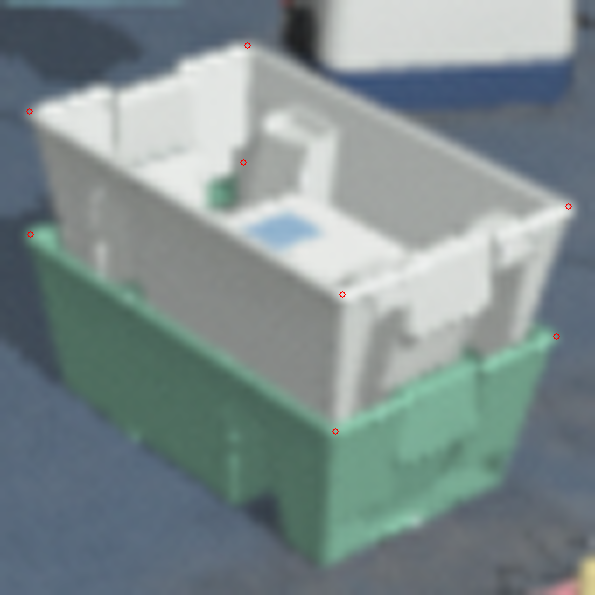

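Emit:
move_arm([
  [[-2,-2,0,0,0,0,-1],[-3,-3,0,0,0,0,-1],[-2.5,-2.5,2,0,0,0,-1],[-1.5,-1,4,0,0,0,-1],[0,0,5,0,0,0,-1],[0,0,4,0,0,0,-1],[0,0,3,0,0,0,-1],[0,0,1.6,0,0,0,-1],[0,0,0,0,0,0,-1],[0,0,0,0,0,0,-1]],
])

```text
time_s: 28.02
tcp_pos: [0.5934, -0.269, 0.1548]
ee_rot: [[-0.253, 0.968, 0.003], [0.968, 0.253, -0.001], [-0.002, 0.002, -1.0]]
wrist_force: [-0.7, 0.6, -0.2]
gripper_width: 0.002
```

```bash
python3 -c "
from h import *
where()"
```

```text
t 28.025 tcp [ 0.5934 -0.269   0.1548] tip in green x,y,z mm [ 87.2  -0.7 110.1] tilt 0.1 roll 0.14 yawerr -0.06 F [-0.75  0.59 -0.16] M [ 0.019 -0.134  0.031] w 0.002
```

Step down gently to feel the height of the grip's top (should be z ≈ 0.140).

Emit:
move_arm([
  [[0,0,0.6,0,0,0,-1],[0,0,0.5,0,0,0,-1],[0,0,0.1,0,0,0,-1],[0,0,0,0,0,0,-1],[0,0,0,0,0,0,-1]],
])

```text
time_s: 28.65
tcp_pos: [0.5925, -0.2688, 0.1414]
ee_rot: [[-0.252, 0.968, 0.0], [0.968, 0.252, -0.0], [-0.0, 0.0, -1.0]]
wrist_force: [-0.0, 0.0, -0.7]
gripper_width: 0.003
```

Emit:
move_arm([
  [[0,0,0.1,0,0,0,-1],[0,0,0,0,0,0,-1],[0,0,0,0,0,0,-1]],
])

```text
time_s: 29.02
tcp_pos: [0.5925, -0.2688, 0.1405]
ee_rot: [[-0.252, 0.968, 0.001], [0.968, 0.252, -0.0], [-0.0, 0.001, -1.0]]
wrist_force: [-0.1, 0.1, 1.7]
gripper_width: 0.004
```

Emit:
move_arm([
  [[0,0,0.1,0,0,0,-1],[0,0,0,0,0,0,-1],[0,0,0,0,0,0,-1]],
])

```text
time_s: 29.4
tcp_pos: [0.5927, -0.2693, 0.1402]
ee_rot: [[-0.252, 0.968, 0.001], [0.968, 0.252, -0.001], [-0.001, 0.001, -1.0]]
wrist_force: [-1.2, -1.5, 5.0]
gripper_width: 0.009
```

Emit:
move_arm([
  [[0,0,-0.5,0,0,0,-1],[0,0,-2,0,0,0,-1],[0,0,-4,0,0,0,-1],[0,0,-4,0,0,0,-1],[0,3,-3,0,0,0,-1],[1,4,-2,0,0,0,-1],[3,4,0,0,0,0,-1],[4,0,0,0,0,0,-1],[2,-1,0,0,0,0,-1],[0,0,0,0,0,0,-1],[0,0,0,0,0,0,-1],[0,0,0,0,0,0,-1]],
])

```text
time_s: 30.9
tcp_pos: [0.664, -0.1475, 0.2936]
ee_rot: [[-0.251, 0.968, -0.001], [0.968, 0.251, 0.0], [0.0, -0.0, -1.0]]
wrist_force: [-1.0, -0.9, 0.4]
gripper_width: 0.004
```

```bash
python3 - <<'E'
from h import *
where()
cs,_,_=shot("side","pics/s17.png"); im=cs["color"]
z=cv2.resize(im[170:255,225:310],None,fx=7,fy=7,interpolation=cv2.INTER_CUBIC); cv2.imwrite("pics/s17z.png",z)
c,t,R=shot("wrist","pics/w17.png"); 
print([proj(c,O+[0,0,.14]+a*u+.061*s*v,t,R).round(1).tolist() for a,s in ((-.101,1),(.101,1),(.101,-1),(-.101,-1))])
E
```

```text
t 30.9 tcp [ 0.664  -0.1475  0.2936] tip in green x,y,z mm [ 186.9 -100.   249.3] tilt -0.02 roll -0.03 yawerr -0.15 F [-0.97 -0.92  0.41] M [ 0.015 -0.144  0.041] w 0.004
[[[129.9, -6.5]], [[373.0, -7.4]], [[361.3, 140.6]], [[143.7, 141.3]]]
```

View pics/s17z.png

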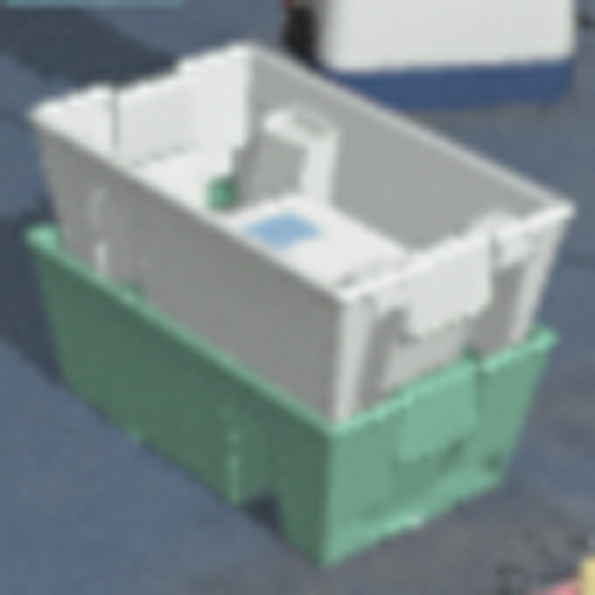

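View pics/w17.png

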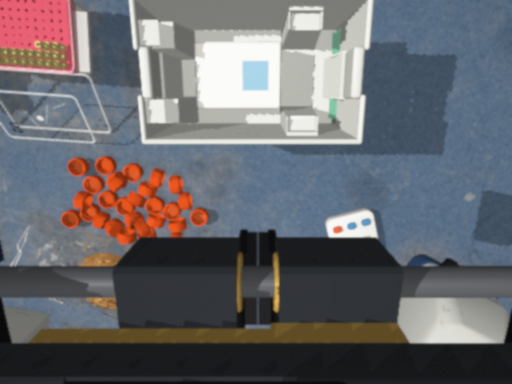

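```bash
python3 - <<'E'
from h import *
a=cv2.cvtColor(cv2.imread("pics/s16.png"),cv2.COLOR_BGR2GRAY).astype(np.float32);b=cv2.cvtColor(cv2.imread("pics/s17.png"),cv2.COLOR_BGR2GRAY).astype(np.float32)
s13=cv2.cvtColor(cv2.imread("pics/s13.png"),cv2.COLOR_BGR2GRAY).astype(np.float32)
for n,(x,y) in dict(front=(265,203),left=(222,178),back=(252,168),right=(298,191),gfront=(264,222),gleft=(222,196),gbot=(264,240),label=(265,195)).items():
    w=cv2.createHanningWindow((16,16),cv2.CV_32F)
    f=lambda p,q:np.round(cv2.phaseCorrelate(p[y:y+16,x:x+16].copy(),q[y:y+16,x:x+16].copy(),w)[0],2)
    print(n,f(s13,a),f(a,b))
E
```

```text
front [-0.13  0.2 ] [-0.02 -0.1 ]
left [-0.23 -0.1 ] [0.15 0.06]
back [-0.04  0.14] [-0.05 -0.04]
right [0.02 0.01] [-0.03  0.04]
gfront [0.04 0.19] [-0.06 -0.24]
gleft [-0.01 -0.3 ] [-0.09  0.1 ]
gbot [-0.08 -0.11] [0.18 0.02]
label [0.13 0.03] [-0.1   0.02]
```

```bash
python3 -c "
from station import r
print(r.finish_job())"
```

```text
the job is handed in; nothing more can be done
None
```

The grey tray is stacked on the green one, turned end for end, and I have handed the job in. No verdict was reported.

**Which is lighter:** I lifted the grey tray clear of the bench by its hook end and read about 2.5 N, so it is the light one. I did not lift the green tray to confirm. It stayed where it stood.

**Placing:** I turned the grey tray about 174° to face the opposite way, tilted its slot end down 6° and lowered it. I felt the shelf about 1 mm lower than I had computed. I then slid the tongue under the hooks to 88 mm, levelled the tray about that edge and let go.

**Last checks:**
- **Position:** The wrist camera put the tray middles about 0.5 mm and 1.4 mm apart, with the axes about 0.1° off. The rim measured 1–2% over its given size in that view, so these are good to about 1–2 mm.
- **Height and level:** In the side picture, all the visible rim corners lie within about 1 mm of a level tray 60 mm up. Touching the top of the grey tray's hook-end grip with about 5 N met it at 140.2–140.5 mm, against 140 expected, and it did not give.
- **After the touch:** The tray had not shifted, the arm was clear, and the other things on the bench I could see looked undisturbed.
- **What did not agree:** The wrist moment readings did not fit the load, so I did not use them. Force readings had about 1 N of noise.

The clock stood at about 31 s of the 64 allowed.

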